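# Tare the dial scale and batch-weigh the fresh cheeses

## Task

Lay the steel tray lengthwise on the scale's platform and turn the dial's bezel until its zero mark stands under the red pointer, so the empty tray reads zero. Then stand all the round fresh cheeses from the crate in the tray together and let go for a second so that the batch can be weighed, and afterwards set them upright on the ripening board with air between them, leaving the empty tray on the scale still reading zero. Leave the square cheese and the aged wheel where they are.

Things in the scene. Friction and masses are not known exactly. Their poses are not given: they have to be found in the camera images.
- scale: white bench dial scale, fixed, 340 x 120 mm, long along its y. Origin on the table under the centre of its steel weighing platform (110 mm in x, 200 mm in y, top about 66 mm above the table). The dial pod is at y = +190 mm (100 x 100 mm, top 60 mm above the table) and carries the dial, facing up.
- platform_top (a point): centre of the top of the weighing platform; it sinks a few mm under load (spring about 800 N/m, up to 16 mm), axes as the scale's
- bezel_grip (a point): point on the upright axis of the dial's round black ribbed bezel, 64 mm in diameter and 20 mm high (from 62 to 82 mm above the table), gripped across its diameter from above at any yaw; this point is 12 mm above the bezel's foot
- zero_mark (a point): the zero mark: the bold black bar on the white dial face (with a white notch in the bezel's side next to it), 25 mm from the dial's axis; it turns with the bezel
- pointer_tip (a point): tip of the thin red pointer just above the dial face, 25 mm from the dial's axis, at the zero mark's height; it turns clockwise (seen from above) as the platform is loaded, and not with the bezel
- bezel (a joint): angle of the bezel (and zero mark), rad, growing clockwise seen from above, -2.2 to 2.6, at 0 the mark points along the scale's +x; it stays where it is left (friction 0.05 N m)
- pointer (a joint): angle of the pointer, rad, same sense and zero as the bezel's: the dial reads zero when both are equal. About 2.45 rad per kg on the platform
- tray: loose steel weighing tray, a straight trough 270 mm long (its x) by 68 mm wide (its y) and 20 mm high, about 0.3 kg; walls 4 mm, floor 5 mm thick, inside 262 x 60 mm. Origin at the centre of its underside; gripped across its 68 mm width
- crate: fixed wooden crate, 270 (x) by 185 (y) mm, 24 mm high, floor and walls 5 mm, with 3 x 2 compartments (centres at x = -87, 0, 87 mm, y = -45, 45 mm). Origin at the centre of its underside
- board: fixed beech ripening board, 300 (x) by 180 (y) mm, its top 22 mm above the table. Origin at the centre of its underside
- wheel: bystander: darker aged cheese wheel, 84 mm in diameter, 36 mm high, lying on the board. Origin at the centre of its underside
- square: bystander: square fresh cheese, 46 x 46 x 36 mm, in a compartment of the crate. Origin at the centre of its underside
- cheese1: round fresh cheese, 46 mm in diameter, 42 mm high, about 80 g, cream; upright in a compartment of the crate (two to four of the five are there). Origin at the centre of its underside, z along its axis
- cheese2: round fresh cheese, 46 mm in diameter, 42 mm high, about 80 g, cream; upright in a compartment of the crate (two to four of the five are there). Origin at the centre of its underside, z along its axis
- cheese3: round fresh cheese, 46 mm in diameter, 42 mm high, about 80 g, cream; upright in a compartment of the crate (two to four of the five are there). Origin at the centre of its underside, z along its axis
- cheese4: round fresh cheese, 46 mm in diameter, 42 mm high, about 80 g, cream; upright in a compartment of the crate (two to four of the five are there). Origin at the centre of its underside, z along its axis
- cheese5: round fresh cheese, 46 mm in diameter, 42 mm high, about 80 g, cream; upright in a compartment of the crate (two to four of the five are there). Origin at the centre of its underside, z along its axis

How it is judged:
On the way, in this order (a step that is already met when the one before it is completed fails the run):
1. the tray lies flat and released on the weighing platform, lengthwise along it (within 8 degrees), centred within 20 mm each way (x of tray in the frame of platform_top between -0.02 and 0.02 m and y of tray in the frame of platform_top between -0.02 and 0.02 m and z of tray in the frame of platform_top between -0.003 and 0.004 m and angle between the x axis of tray and the y axis of scale, either way round below 0.15 rad and angle between tray's own z axis and vertical below 0.05 rad and contact force between the fingers and tray below 0.1 N and linear speed of tray below 0.02 m/s), for 0.3 s.
2. with the tray on the platform, the bezel is turned so that its zero mark is within 2.5 mm of the pointer tip (about 5 degrees) and let go (x of tray in the frame of platform_top between -0.02 and 0.02 m and y of tray in the frame of platform_top between -0.02 and 0.02 m and z of tray in the frame of platform_top between -0.003 and 0.004 m and angle between the x axis of tray and the y axis of scale, either way round below 0.15 rad and angle between tray's own z axis and vertical below 0.05 rad and distance between zero_mark and pointer_tip below 0.0025 m and velocity of joint pointer between -0.05 and 0.05 rad/s and contact force between the fingers and bezel below 0.1 N and contact force between the fingers and tray below 0.1 N), for 0.5 s.
3. all the round cheeses that are present stand upright in the tray on the scale at the same time, untouched for 1 second (x of tray in the frame of platform_top between -0.02 and 0.02 m and y of tray in the frame of platform_top between -0.02 and 0.02 m and z of tray in the frame of platform_top between -0.003 and 0.004 m and angle between the x axis of tray and the y axis of scale, either way round below 0.15 rad and angle between tray's own z axis and vertical below 0.05 rad and x of cheese1 in the frame of tray between -0.12 and 0.12 m and y of cheese1 in the frame of tray between -0.02 and 0.02 m and z of cheese1 in the frame of tray between 0.002 and 0.009 m and angle between each of cheese1, cheese2, cheese3, cheese4, cheese5's own z axis and vertical below 0.15 rad and x of cheese2 in the frame of tray between -0.12 and 0.12 m and y of cheese2 in the frame of tray between -0.02 and 0.02 m and z of cheese2 in the frame of tray between 0.002 and 0.009 m and x of cheese3 in the frame of tray between -0.12 and 0.12 m and y of cheese3 in the frame of tray between -0.02 and 0.02 m and z of cheese3 in the frame of tray between 0.002 and 0.009 m and x of cheese4 in the frame of tray between -0.12 and 0.12 m and y of cheese4 in the frame of tray between -0.02 and 0.02 m and z of cheese4 in the frame of tray between 0.002 and 0.009 m and x of cheese5 in the frame of tray between -0.12 and 0.12 m and y of cheese5 in the frame of tray between -0.02 and 0.02 m and z of cheese5 in the frame of tray between 0.002 and 0.009 m and contact force between the fingers and cheese1 below 0.1 N and contact force between the fingers and cheese2 below 0.1 N and contact force between the fingers and cheese3 below 0.1 N and contact force between the fingers and cheese4 below 0.1 N and contact force between the fingers and cheese5 below 0.1 N and contact force between the fingers and tray below 0.1 N), for 1 s.
At the end, for the whole second after the job is handed in: All round cheeses stand upright at rest on the board, centres at least 20 mm inside its edges, 9 mm or more of air between them and from the aged wheel; the empty tray lies on the platform (within 20 mm and 8 degrees) and the zero mark is within 2.5 mm of the pointer tip (x of cheese1 in the frame of board between -0.13 and 0.13 m and y of cheese1 in the frame of board between -0.07 and 0.07 m and z of cheese1 in the frame of board between 0.018 and 0.026 m and angle between each of cheese1, cheese2, cheese3, cheese4, cheese5's own z axis and vertical below 0.15 rad and linear speed of each of cheese1, cheese2, cheese3, cheese4, cheese5 below 0.02 m/s and horizontal distance between each of cheese1, cheese2, cheese3, cheese4, cheese5 and wheel above 0.074 m and x of cheese2 in the frame of board between -0.13 and 0.13 m and y of cheese2 in the frame of board between -0.07 and 0.07 m and z of cheese2 in the frame of board between 0.018 and 0.026 m and x of cheese3 in the frame of board between -0.13 and 0.13 m and y of cheese3 in the frame of board between -0.07 and 0.07 m and z of cheese3 in the frame of board between 0.018 and 0.026 m and x of cheese4 in the frame of board between -0.13 and 0.13 m and y of cheese4 in the frame of board between -0.07 and 0.07 m and z of cheese4 in the frame of board between 0.018 and 0.026 m and x of cheese5 in the frame of board between -0.13 and 0.13 m and y of cheese5 in the frame of board between -0.07 and 0.07 m and z of cheese5 in the frame of board between 0.018 and 0.026 m and horizontal distance between cheese1 and cheese2 above 0.055 m and horizontal distance between each of cheese1, cheese2 and cheese3 above 0.055 m and horizontal distance between each of cheese1, cheese2, cheese3 and cheese4 above 0.055 m and horizontal distance between each of cheese1, cheese2, cheese3, cheese4 and cheese5 above 0.055 m and x of tray in the frame of platform_top between -0.02 and 0.02 m and y of tray in the frame of platform_top between -0.02 and 0.02 m and z of tray in the frame of platform_top between -0.003 and 0.004 m and angle between the x axis of tray and the y axis of scale, either way round below 0.15 rad and angle between tray's own z axis and vertical below 0.05 rad and distance between zero_mark and pointer_tip below 0.0025 m and velocity of joint pointer between -0.05 and 0.05 rad/s); the robot touches nothing.
It fails at once if the square cheese is shifted by more than 30 mm (distance of square from where it was at the start of the episode above 0.03 m).
It fails at once if the aged cheese wheel is shifted by more than 30 mm (distance of wheel from where it was at the start of the episode above 0.03 m).
Of cheese1, cheese2, cheese3, cheese4, cheese5 only 2 to 4 are there at a start; the rules pass over those that are not, and their reading is None.
At some moment in a run one of cheese1, cheese2, cheese3, cheese4, cheese5 may be knocked a few centimetres aside while the robot is not near it.
Once in a run the grip may slacken for a moment while it holds something.
It also fails if it takes over 210 s, if anything falls off the work surface, if the arm or the gripper's body presses on something with over 40 N, if the wrist force passes 120 N, or if a joint passes its speed limit or range.

## Robot

A 6-joint arm with a two-finger parallel gripper is mounted at the origin on the work surface. World frame = base frame: x ahead of the robot, y to its left, z up, the work surface at z = 0. Lengths are in m, angles in rad, forces in N, time in s.
With the tool pointing down it reaches from about 0.35 to 0.775 m from the base axis. Payload 7.3 kg.
Tool frame: the origin (TCP) lies at the very end of the fingers, on their centre line; the grasp point (between the pads) lies 19 mm behind it; z points along the fingers, y is the line along which they close (so a half turn about z gives the same grasp; the last joint's range is limited). The gripper opens to 92 mm and grips with 3 to 60 N. Pads are 19 mm wide; open, the fingers measure 130 mm over their backs; the gripper's body (75 mm by 190 mm) begins 47 mm behind the grasp point.
Start: joints at [1.026, 0.342, 1.524, -0, 1.275, -0.146], TCP at [0.204, 0.484, 0.227] pointing down, gripper open.
Joint ranges: [-2.53, 2.53], [-0.77, 2.02], [0.04, 2.7], [-1, 4.14], [0.28, 2.66], [-3.11, 3.11]. Speed limits (rad/s): [2.57, 2.57, 3.14, 3.14, 3.14, 3.14].

## Interface

Orientations are given as [roll, pitch, yaw] about the fixed x, y, z axes, in that order (R = Rz(yaw) Ry(pitch) Rx(roll)).
In Python, from cell import telemetry, eyes, job gives the robot as it stands.
- The arm moves only by the tool apply_moves, never from a script. Its arguments are lists of equal length, an entry for each row: "delta_pos": the shift along the world's x, y, z each as a share of 0.4 m, from -1 to 1, a list of three; "dr": the turn, a rotation vector about the world's x, y, z each as a share of 0.5 rad, from -1 to 1, a list of three; "jaw": the opening, from 0 (shut) to 1 (fully open). A call has 1 to 8 rows; each row is the pose to reach, as a shift and turn from the pose commanded when the call began; what a row does not reach only later rows make up. A row lasts 1/12 s, in which the tool goes at most 41.7 mm and 7.16 degrees, less where a joint would pass 70% of its speed; a pose out of reach is approached as far as the arm can. A call with a number of a shift or a turn outside -1 to 1 is refused whole. A call with a gripper value outside its range is refused whole. The fingers move at their own pace and stop on an object; "force" is the grip in N (left out, the last holds). Time passes only in rows, so rows that repeat a pose let the fingers close. It gives the time, the measured TCP pose, the force, the opening and the grip force at its end, in the units of the state.
- telemetry.observe(): the state, without advancing time (a new reading comes with each control period).
- eyes.read_camera(name): name is "side" or "top" or "wrist"; returns the picture (480x640x3 uint8, red, green, blue); there is no depth.
- eyes.camera_model(name): a dict with "vertical_fov" (degrees; the focal length in pixels is half the picture's height over the tangent of half this angle, whatever the lens; pixels are square), "cx", "cy" (the principal point, pixels), "rvec" (rotation vector, rad) and "tvec" (3), from world to camera coordinates, as OpenCV has them; the wrist camera has in their place "hand_eye" (4x4, takes a point from camera to tool coordinates, whose origin is the TCP and whose axes are the flange's). Camera axes: x right, y down, z forward; pixel columns grow to the right and rows downward; lengths in m; the calibration is good to about 2 mm. A picture is of the moment at which its call begins: read the wrist's pose just before it. camera_model takes no time and is no camera call.
- job.hand_in(): hands the job in; it is judged then, once.
The state is a dict: "time": time; "qpos": joint angles; "qvel": joint speeds; "joint_efforts": joint torques, N m; "tool_pos": TCP position; "tool_rot": TCP orientation; "contact_force": force on the tool from outside, world axes, zero at the start; "torque": the same for the moment, N m; "opening": finger opening in m; "grip_force": force on a finger pad.
Only numpy, scipy, OpenCV 4.12 (cv2) and the standard library are available. Lean on these libraries where they do the work, as an engineer would, in place of code of your own. Each camera call takes 0.05 s, during which the arm holds its last target. There are 200 camera calls.

## Working session

There is one attempt and no reset: what is moved stays moved. The work goes in short steps, Python scripts to look and compute and a tool call to move; the robot and the scene stay as the last step left them, time stands still between calls to the robot, and variables do not carry over. Pictures are saved under pics/ and viewed, at most 14 in all, crops included, and the job is handed in when it is done.

Besides the shell and the picture viewer there is one more tool, called after ">>>" as name(argument=value, ...) on one line, values as JSON. apply_moves: Moves the arm, as the interface text tells. Its arguments: {"type":"object","properties":{"delta_pos":{"type":"array"},"dr":{"type":"array"},"jaw":{"type":"array"},"force":{"type":"number"}},"required":["delta_pos","dr","jaw"]}

```bash
ls; mkdir -p pics; python3 - <<'E'
from cell import telemetry, eyes, job
import cv2
print(telemetry.observe())
for n in ("top","side"):
    im=eyes.read_camera(n); cv2.imwrite(f"pics/{n}0.png",im[:,:,::-1]); print(n,eyes.camera_model(n))
print(eyes.camera_model("wrist"))
E
```

```text
pics
{'time': 0.0, 'qpos': array([ 1.02596664e+00,  3.42714542e-01,  1.52503651e+00,  7.42665424e-06,
        1.27540248e+00, -1.45962064e-01]), 'qvel': array([-0.00157128, -0.00059558, -0.0012643 , -0.00028588,  0.00068201,
        0.00105323]), 'joint_efforts': array([ 9.75683433e-04, -4.31236839e+01, -2.44223303e+01,  7.17844907e-02,
        5.60655305e-02, -1.33183858e-04]), 'tool_pos': array([0.2036372 , 0.4834445 , 0.22604241]), 'tool_rot': array([-3.14004940e+00, -2.34047790e-04,  2.74272268e+00]), 'contact_force': array([-0.85871426,  0.66751263, -0.81303509]), 'torque': array([0.02894218, 0.01666221, 0.02294873]), 'grip_force': 0.0, 'opening': 0.09169950431103296}
top {'vertical_fov': 48.00013454016653, 'cx': 331.163241401013, 'cy': 244.07663947647413, 'rvec': array([ 2.15290423, -2.17890386,  0.14156923]), 'tvec': array([0.00716348, 0.53367996, 1.22793612])}
side {'vertical_fov': 51.334092941594655, 'cx': 317.51827603427387, 'cy': 239.8496769687245, 'rvec': array([ 2.30660839, -0.50790555,  0.20414682]), 'tvec': array([-0.49753439,  0.2162201 ,  1.03788513])}
{'vertical_fov': 59.44945818935932, 'cx': 319.3110992835613, 'cy': 243.4546895648644, 'hand_eye': array([[ 5.05382399e-04, -9.67939643e-01, -2.51182389e-01,
         6.74476284e-02],
       [ 9.99999872e-01,  4.79344798e-04,  1.64842372e-04,
        -8.32932335e-04],
       [-3.91544947e-05, -2.51182440e-01,  9.67939761e-01,
        -1.58048610e-01],
       [ 0.00000000e+00,  0.00000000e+00,  0.00000000e+00,
         1.00000000e+00]])}
```

View pics/top0.png

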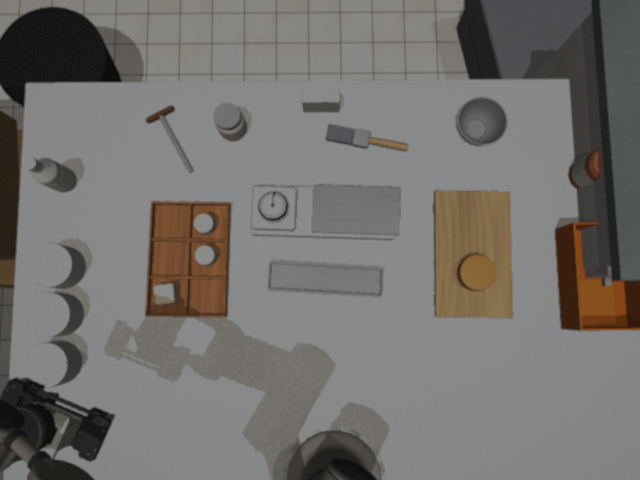

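View pics/side0.png

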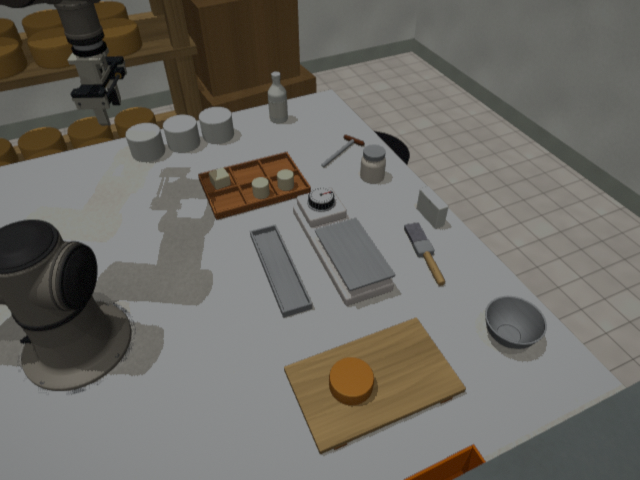

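The top view shows the crate at about (190,258) with two round cheeses at (204,223) and (205,254) and the square cheese at (164,293). The tray is at (326,278), the platform at (356,209), the dial at (273,206), and the board at (473,254) with the wheel at (477,272). The side view agrees.

```bash
cat > h.py <<'E'
import numpy as np, cv2
from scipy.spatial.transform import Rotation as R
from cell import telemetry, eyes, job
def cam(n,s=None):
    m=eyes.camera_model(n); f=240/np.tan(np.radians(m["vertical_fov"])/2)
    K=np.array([[f,0,m["cx"]],[0,f,m["cy"]],[0,0,1]])
    if n=="wrist":
        T=np.eye(4); T[:3,:3]=R.from_euler("xyz",s["tool_rot"]).as_matrix(); T[:3,3]=s["tool_pos"]
        T=T@m["hand_eye"]; return K,T[:3,:3],T[:3,3]
    Rw=cv2.Rodrigues(m["rvec"])[0]; return K,Rw.T,-Rw.T@m["tvec"]
def cast(c,uv,z):
    K,Rm,o=c; uv=np.atleast_2d(np.asarray(uv,float))
    d=(Rm@np.linalg.inv(K)@np.c_[uv,np.ones(len(uv))].T).T
    return (o+d*((z-o[2])/d[:,2])[:,None])[:,:2]
def proj(c,p):
    K,Rm,o=c; q=K@(Rm.T@(np.asarray(p)-o)); return q[:2]/q[2]
def grab(n,name=None):
    s=telemetry.observe(); im=eyes.read_camera(n)[:,:,::-1].copy()
    if name: cv2.imwrite(f"pics/{name}.png",im)
    return im,cam(n,s),s
E
python3 - <<'E'
from h import *
c=cam("top"); np.set_printoptions(precision=4,suppress=True)
for n,z,p in [("tray",.02,[(270,261),(383,266),(381,297),(268,292)]),("plat",.066,[(313,184),(400,184),(400,235),(313,235)]),
 ("pod",.06,[(252,186),(297,186),(296,231),(251,231)]),("dial",.082,[(273,206)]),("board",.022,[(434,190),(511,191),(513,317),(435,317)]),("wheel",.058,[(477,272)]),
 ("crate",.024,[(151,202),(230,203),(228,316),(146,315)]),("cheese",.047,[(204,222),(205,253),(164,293)])]:
    q=cast(c,p,z); print(n,q.tolist(),q.mean(0))
print(c[2])
im=cv2.imread("pics/top0.png"); 
cv2.imwrite("pics/c0.png",cv2.resize(im[170:330,140:400],None,fx=3,fy=3,interpolation=cv2.INTER_CUBIC))
E
```

```text
tray [[0.49674769910578936, 0.14463875891477146], [0.48186110261497017, -0.12053035058091806], [0.4094310044383761, -0.11411347445678584], [0.4243084838872748, 0.14924118340867507]] [0.4531 0.0148]
plat [[0.6693829213133877, 0.041247006933038635], [0.6673715897301615, -0.15933806400817221], [0.5487032215325076, -0.15603775988734853], [0.5509109562253103, 0.04227686241945566]] [ 0.6091 -0.058 ]
pod [[0.6674843287122659, 0.1822309570897388], [0.666438443236811, 0.07838118546232292], [0.5613999041138624, 0.08121289859270507], [0.5625356260982226, 0.1840237964459898]] [0.6145 0.1315]
dial [[0.6158308358482606, 0.1316841439352156]] [0.6158 0.1317]
board [[0.662151212819547, -0.24663175079119365], [0.6578390092652638, -0.43112628524603386], [0.35926771151430853, -0.4201783658162995], [0.36160567951411066, -0.23834959527145727]] [ 0.5102 -0.3341]
wheel [[0.46270296422395574, -0.33065368830737235]] [ 0.4627 -0.3307]
crate [[0.6396186743541701, 0.4252732211915527], [0.6352700965383344, 0.23890495687462499], [0.37008981191070117, 0.24100080334057786], [0.37479791620093067, 0.42968444786305493]] [0.5049 0.3337]
cheese [[0.5866508300286721, 0.2944314118534472], [0.514539280218124, 0.29104826479211704], [0.4241143480499334, 0.382720667336911]] [0.5084 0.3227]
[0.3849 0.0168 1.2823]
```

View pics/c0.png

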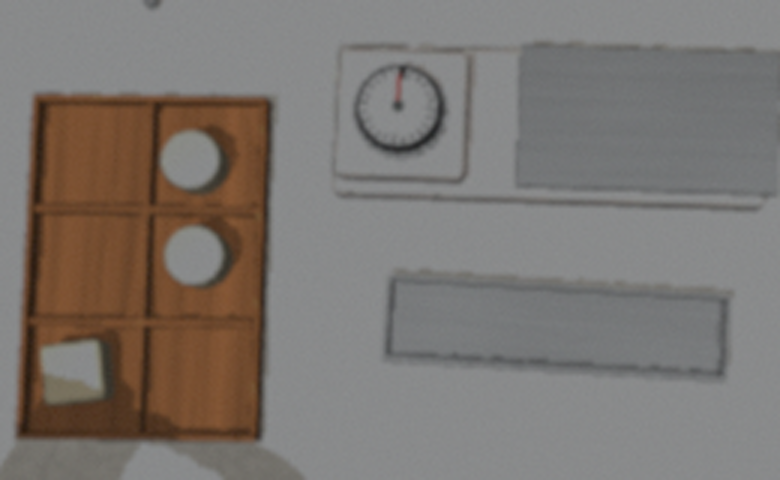

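The crop shows the red pointer along the scale's +x, up in the image, with its tip at (402,68). The bezel mark isn't resolved yet. The tray lies almost parallel to the scale. I'm moving above the tray.

>>> apply_moves(delta_pos=[[0.3125, -0.5875, 0.06], [0.3125, -0.5875, 0.06], [0.3125, -0.5875, 0.06], [0.3125, -0.5875, 0.06], [0.3125, -0.5875, 0.06], [0.3125, -0.5875, 0.06], [0.3125, -0.5875, 0.06], [0.3125, -0.5875, 0.06]], dr=[[0, 0, -0.9], [0, 0, -0.9], [0, 0, -0.9], [0, 0, -0.9], [0, 0, -0.9], [0, 0, -0.9], [0, 0, -0.9], [0, 0, -0.9]], jaw=[1, 1, 1, 1, 1, 1, 1, 1])

```text
time: 0.77
tool_pos: [0.3303, 0.246, 0.251]
tool_rot: [3.141, 0.001, 2.288]
contact_force: [0.7, 0.4, -0.1]
opening: 0.0918
grip_force: 0.0
```

>>> apply_moves(delta_pos=[[0.2875, -0.55, 0], [0.2875, -0.55, 0], [0.2875, -0.55, 0], [0.2875, -0.55, 0], [0.2875, -0.55, 0], [0.2875, -0.55, 0], [0.2875, -0.55, 0], [0.2875, -0.55, 0]], dr=[[0, 0, -0.9], [0, 0, -0.9], [0, 0, -0.9], [0, 0, -0.9], [0, 0, -0.9], [0, 0, -0.9], [0, 0, -0.9], [0, 0, -0.9]], jaw=[1, 1, 1, 1, 1, 1, 1, 1])

```text
time: 1.43
tool_pos: [0.4442, 0.028, 0.25]
tool_rot: [-3.14, -0.001, 1.839]
contact_force: [-0.6, 0.3, -0.2]
opening: 0.0917
grip_force: 0.0
```

>>> apply_moves(delta_pos=[[0, 0, 0], [0, 0, 0], [0, 0, 0], [0, 0, 0], [0, 0, 0], [0, 0, 0]], dr=[[0, 0, -0.656], [0, 0, -0.656], [0, 0, -0.656], [0, 0, -0.656], [0, 0, -0.656], [0, 0, -0.656]], jaw=[1, 1, 1, 1, 1, 1])

```text
time: 1.93
tool_pos: [0.4435, 0.03, 0.2507]
tool_rot: [-3.141, -0.0, 1.519]
contact_force: [0.0, 0.5, 0.2]
opening: 0.0919
grip_force: 0.0
```

```bash
python3 - <<'E'
from h import *
im,c,s=grab("wrist","w1"); print(s["tool_pos"],s["tool_rot"])
E
```

```text
[0.44345701 0.02995948 0.25071875] [-3.14142284e+00 -2.59492699e-04  1.51883190e+00]
```

View pics/w1.png

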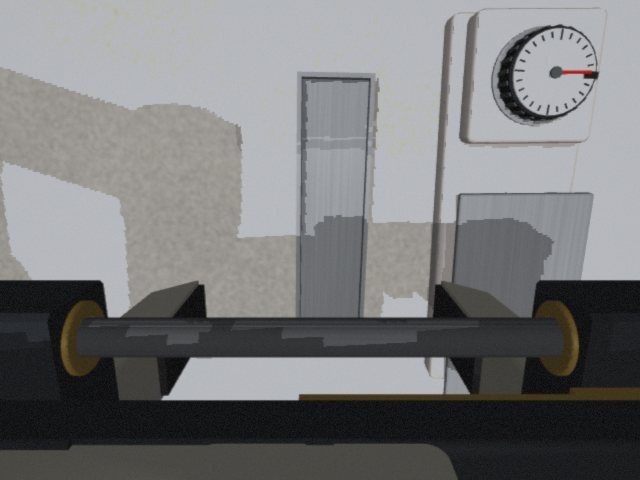

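The wrist view shows the tray's far end at (297–376, 73) with its sides running down to (299–363, 315). The dial is centred at (556,72), with both the pointer and the bold mark near (594,74), and the platform's near edge is at (458–592, 193).

```bash
python3 - <<'E'
from h import *
np.set_printoptions(precision=4,suppress=True)
s=telemetry.observe(); c=cam("wrist",s)
print("tray",cast(c,[(297,73),(376,73),(301,310),(364,310),(332,78)],.02))
print("plat",cast(c,[(458,194),(592,192)],.066))
print("dial",cast(c,[(556,72),(594,75)],.08))
t=cast(c,[(297,73),(376,73),(301,310),(364,310)],.02)
E
```

```text
tray [[ 0.4301  0.1485]
 [ 0.4983  0.145 ]
 [ 0.4196 -0.0719]
 [ 0.4823 -0.0752]
 [ 0.4601  0.1429]]
plat [[0.5574 0.0431]
 [0.6667 0.0391]]
dial [[0.6218 0.1312]
 [0.6497 0.1277]]
```

>>> apply_moves(delta_pos=[[0.029, -0.039, -0.3], [0.029, -0.039, -0.3], [0.029, -0.039, -0.3], [0.029, -0.039, -0.3], [0.029, -0.039, -0.5], [0.029, -0.039, -0.5], [0.029, -0.039, -0.607], [0.029, -0.039, -0.607]], dr=[[0, 0, -0.01], [0, 0, -0.01], [0, 0, -0.01], [0, 0, -0.01], [0, 0, -0.01], [0, 0, -0.01], [0, 0, -0.01], [0, 0, -0.01]], jaw=[1, 1, 1, 1, 1, 1, 1, 1])

```text
time: 2.65
tool_pos: [0.4515, 0.014, 0.0029]
tool_rot: [-3.129, -0.001, 1.511]
contact_force: [-1.4, -0.3, -0.7]
opening: 0.0913
grip_force: 0.0
```

>>> apply_moves(delta_pos=[[0, 0, 0], [0, 0, 0], [0, 0, 0], [0, 0, 0], [0, 0, 0], [0, 0, 0], [0, 0, 0], [0, 0, 0]], dr=[[0, 0, 0], [0, 0, 0], [0, 0, 0], [0, 0, 0], [0, 0, 0], [0, 0, 0], [0, 0, 0], [0, 0, 0]], jaw=[1, 0.5, 0.5, 0.5, 0.5, 0.5, 0.5, 0.5], force=30)

```text
time: 3.32
tool_pos: [0.4559, 0.0132, 0.0099]
tool_rot: [3.139, 0.0, 1.51]
contact_force: [-2.9, 0.3, 13.3]
opening: 0.0676
grip_force: 30.0
```

>>> apply_moves(delta_pos=[[0, 0, 0.1], [0, 0, 0.2], [0, 0, 0.3], [0, 0, 0.3], [0, 0, 0.3]], dr=[[0, 0, 0], [0, 0, 0], [0, 0, 0], [0, 0, 0], [0, 0, 0]], jaw=[0.5, 0.5, 0.5, 0.5, 0.5])

```text
time: 3.73
tool_pos: [0.4568, 0.0131, 0.1304]
tool_rot: [3.135, 0.0, 1.51]
contact_force: [-0.4, 1.1, -3.1]
opening: 0.0678
grip_force: 30.0
```

>>> apply_moves(delta_pos=[[0.08, -0.036, 0], [0.16, -0.072, 0], [0.24, -0.108, 0], [0.32, -0.144, 0], [0.385, -0.178, 0], [0.385, -0.178, 0], [0.385, -0.178, 0], [0.385, -0.178, 0]], dr=[[0, 0, 0.06], [0, 0, 0.06], [0, 0, 0.06], [0, 0, 0.06], [0, 0, 0.06], [0, 0, 0.06], [0, 0, 0.06], [0, 0, 0.06]], jaw=[0.5, 0.5, 0.5, 0.5, 0.5, 0.5, 0.5, 0.5])

```text
time: 4.4
tool_pos: [0.6077, -0.0575, 0.1259]
tool_rot: [-3.137, -0.001, 1.54]
contact_force: [-1.1, 0.2, -3.3]
opening: 0.0676
grip_force: 30.0
```

```bash
python3 - <<'E'
from h import *
im,c,s=grab("wrist","w2"); print(s["tool_pos"],s["tool_rot"],s["opening"],s["contact_force"])
im2,_,_=grab("top"); 
im2=cv2.resize(im2[170:330,240:420],None,fx=2,fy=2)
cv2.imwrite("pics/w2.png",np.vstack([cv2.resize(im,None,fx=.5,fy=.5),cv2.resize(im2,(320,284))]))
E
```

```text
[ 0.60769506 -0.05750175  0.12590727] [-3.13719942e+00 -9.95558427e-04  1.53967451e+00] 0.06762369062977089 [-1.0941726   0.2336104  -3.29791706]
```

View pics/w2.png

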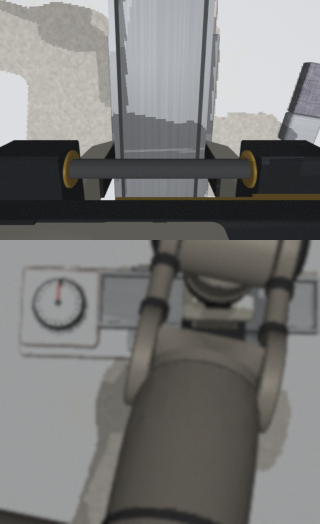

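>>> apply_moves(delta_pos=[[0.002, -0.001, -0.06], [0.002, -0.001, -0.09], [0.002, -0.001, -0.11], [0.002, -0.001, -0.12], [0.002, -0.001, -0.13], [0.002, -0.001, -0.13], [0.002, -0.001, -0.13]], dr=[[0, 0, 0], [0, 0, 0], [0, 0, 0], [0, 0, 0], [0, 0, 0], [0, 0, 0], [0, 0, 0]], jaw=[0.5, 0.5, 0.5, 0.5, 0.5, 0.5, 0.5])

```text
time: 5.08
tool_pos: [0.6105, -0.0583, 0.0765]
tool_rot: [3.141, 0.0, 1.54]
contact_force: [0.2, 0.1, -2.8]
opening: 0.0678
grip_force: 30.0
```

>>> apply_moves(delta_pos=[[0, 0, -0.006], [0, 0, -0.012], [0, 0, -0.015], [0, 0, -0.015], [0, 0, -0.015]], dr=[[0, 0, 0], [0, 0, 0], [0, 0, 0], [0, 0, 0], [0, 0, 0]], jaw=[0.5, 0.5, 0.5, 0.5, 0.5])

```text
time: 5.5
tool_pos: [0.611, -0.0585, 0.0705]
tool_rot: [3.14, 0.0, 1.54]
contact_force: [0.9, 0.5, 1.1]
opening: 0.0675
grip_force: 30.0
```

>>> apply_moves(delta_pos=[[0, 0, 0], [0, 0, 0], [0, 0, 0], [0, 0, 0.02], [0, 0, 0.05], [0, 0, 0.1], [0, 0, 0.2], [0, 0, 0.3]], dr=[[0, 0, 0], [0, 0, 0], [0, 0, 0], [0, 0, 0], [0, 0, 0], [0, 0, 0], [0, 0, 0], [0, 0, 0]], jaw=[0.85, 0.95, 1, 1, 1, 1, 1, 1])

```text
time: 6.17
tool_pos: [0.6092, -0.0582, 0.1905]
tool_rot: [-3.138, -0.001, 1.54]
contact_force: [1.8, -0.1, 0.8]
opening: 0.0919
grip_force: 0.0
```

>>> apply_moves(delta_pos=[[-0.1, 0.1, 0.1], [-0.2, 0.2, 0.2], [-0.23, 0.26, 0.3], [-0.23, 0.26, 0.3], [-0.23, 0.26, 0.3], [-0.23, 0.26, 0.3]], dr=[[0, 0, 0], [0, 0, 0], [0, 0, 0], [0, 0, 0], [0, 0, 0], [0, 0, 0]], jaw=[1, 1, 1, 1, 1, 1])

```text
time: 6.67
tool_pos: [0.5179, 0.0477, 0.3149]
tool_rot: [3.134, -0.0, 1.543]
contact_force: [0.8, 0.1, 0.9]
opening: 0.0923
grip_force: 0.0
```

```bash
python3 - <<'E'
from h import *
im,c,s=grab("wrist","w3"); print(s["tool_pos"],s["tool_rot"],s["time"])
im2,_,_=grab("top","t3"); 
E
```

```text
[0.51787297 0.04770157 0.3148812 ] [ 3.13370180e+00 -4.24180073e-04  1.54253044e+00] 6.6667
```

View pics/w3.png

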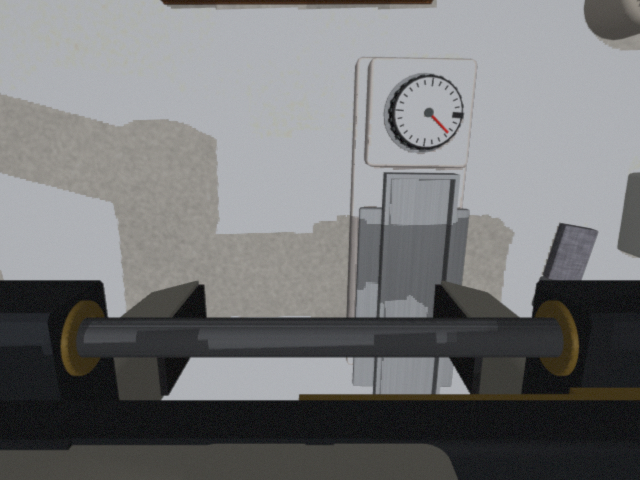

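The wrist view shows the tray lying on the platform, its far end at (385–459, 174). The dial is centred at (429,112), the pointer tip at (447,131), and the bold mark at (458,115).

```bash
python3 - <<'E'
from h import *
np.set_printoptions(precision=4,suppress=True)
im=cv2.imread("pics/w3.png"); s=telemetry.observe(); c=cam("wrist",s)
print("tray end",cast(c,[(385,174),(459,174)],.082),"low",cast(c,[(375,395),(438,395)],.082))
print("plat end",cast(c,[(358,207),(468,209)],.063))
b,g,r=[im[:,:,i].astype(int) for i in range(3)]
sub=np.zeros(im.shape[:2],bool); sub[70:155,385:470]=1
red=np.argwhere(sub&(r>g+60)&(r>b+60))[:,::-1]
print(len(red)); q=cast(c,red,.08)
d=cast(c,[(429,112),(458,115),(428.5,112)],.08); D=d[0]; print("dial",d)
far=q[np.argsort(-np.linalg.norm(q-D,axis=1))[:6]].mean(0); print("tip",far)
ang=lambda p:-np.arctan2(p[1]-D[1],p[0]-D[0])
mean=q.mean(0)
print("ptr",ang(far),ang(mean),"mark",ang(d[1]),np.linalg.norm(d[1]-D),np.linalg.norm(far-D))
cv2.imwrite("pics/c3.png",cv2.resize(im[55:225,340:490],None,fx=4,fy=4,interpolation=cv2.INTER_CUBIC)[:,:600][:600])
E
```

```text
tray end [[0.579  0.0755]
 [0.6464 0.0734]] low [[ 0.5707 -0.1539]
 [ 0.6368 -0.156 ]]
plat end [[0.5559 0.0425]
 [0.6633 0.0373]]
54
dial [[0.6176 0.1284]
 [0.6434 0.1251]
 [0.6172 0.1284]]
tip [0.6337 0.1116]
ptr 0.808779761167948 0.8127238124881729 mark 0.1273771454146884 0.025981767698137516 0.02328984416181903
```

View pics/c3.png

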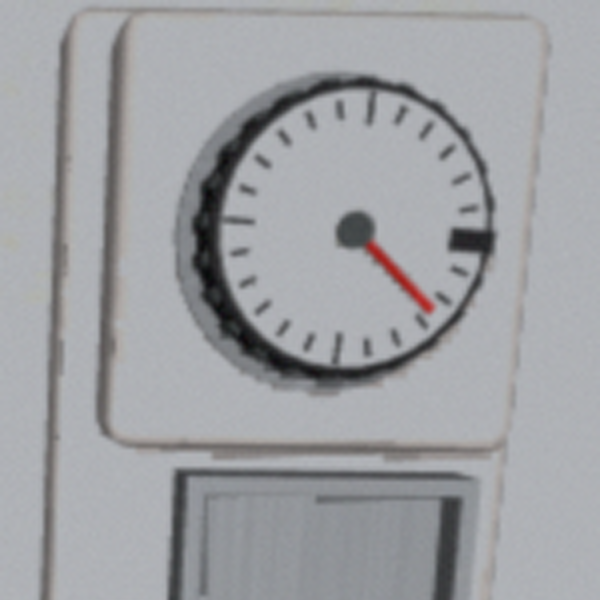

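The crop puts the mark at about +0.13 rad and the pointer at about +0.81 rad, so the bezel needs about 0.685 rad clockwise. I'm moving above the dial with +0.34 rad of pre-rotation.

>>> apply_moves(delta_pos=[[0.2475, 0.212, -0.1], [0.2475, 0.212, -0.2], [0.2475, 0.212, -0.3], [0.2475, 0.212, -0.4], [0.2475, 0.212, -0.4], [0.2475, 0.212, -0.4], [0.2475, 0.212, -0.4], [0.2475, 0.212, -0.4]], dr=[[0, 0, 0.68], [0, 0, 0.68], [0, 0, 0.68], [0, 0, 0.68], [0, 0, 0.68], [0, 0, 0.68], [0, 0, 0.68], [0, 0, 0.68]], jaw=[1, 1, 1, 1, 1, 1, 1, 1])

```text
time: 7.43
tool_pos: [0.6173, 0.1295, 0.1496]
tool_rot: [-3.14, -0.0, 1.879]
contact_force: [-0.5, 1.1, 0.5]
opening: 0.092
grip_force: 0.0
```

>>> apply_moves(delta_pos=[[0, 0, -0.05], [0, 0, -0.1], [0, 0, -0.15], [0, 0, -0.2], [0, 0, -0.207], [0, 0, -0.207]], dr=[[0, 0, 0], [0, 0, 0], [0, 0, 0], [0, 0, 0], [0, 0, 0], [0, 0, 0]], jaw=[1, 1, 1, 1, 1, 1])

```text
time: 7.93
tool_pos: [0.6177, 0.1297, 0.0686]
tool_rot: [3.14, 0.0, 1.879]
contact_force: [-0.4, -0.7, 0.8]
opening: 0.0919
grip_force: 0.0
```

>>> apply_moves(delta_pos=[[0, 0, 0], [0, 0, 0], [0, 0, 0], [0, 0, 0], [0, 0, 0], [0, 0, 0], [0, 0, 0]], dr=[[0, 0, 0], [0, 0, 0], [0, 0, 0], [0, 0, 0], [0, 0, 0], [0, 0, 0], [0, 0, 0]], jaw=[0.8, 0.7, 0.65, 0.6, 0.6, 0.6, 0.6], force=10)

```text
time: 8.52
tool_pos: [0.6185, 0.1307, 0.0681]
tool_rot: [3.138, 0.001, 1.88]
contact_force: [4.5, 1.3, 3.3]
opening: 0.0634
grip_force: 10.0
```

>>> apply_moves(delta_pos=[[0.003, 0, 0], [0.003, 0, 0], [0.003, 0, 0], [0.003, 0, 0], [0.003, 0, 0], [0.003, 0, 0]], dr=[[0, 0, -0.1], [0, 0, -0.25], [0, 0, -0.4], [0, 0, -0.55], [0, 0, -0.69], [0, 0, -0.69]], jaw=[0.6, 0.6, 0.6, 0.6, 0.6, 0.6])

```text
time: 9.02
tool_pos: [0.6182, 0.1306, 0.0681]
tool_rot: [-3.142, -0.0, 1.531]
contact_force: [-2.3, 0.4, 6.7]
opening: 0.0636
grip_force: 10.0
```

>>> apply_moves(delta_pos=[[0, 0, 0], [0, 0, 0], [0, 0, 0], [0, 0, 0], [0, 0, 0], [0, 0, 0], [0, 0, 0]], dr=[[0, 0, -0.15], [0, 0, -0.3], [0, 0, -0.45], [0, 0, -0.6], [0, 0, -0.68], [0, 0, -0.68], [0, 0, -0.68]], jaw=[0.6, 0.6, 0.6, 0.6, 0.6, 0.6, 0.6])

```text
time: 9.6
tool_pos: [0.6179, 0.1307, 0.0681]
tool_rot: [-3.141, 0.0, 1.195]
contact_force: [-2.0, 0.4, 6.9]
opening: 0.0638
grip_force: 10.0
```

>>> apply_moves(delta_pos=[[0, 0, 0], [0, 0, 0], [0, 0, 0], [0, 0, 0], [0, 0, 0.05], [0, 0, 0.15], [0, 0, 0.25]], dr=[[0, 0, 0], [0, 0, 0], [0, 0, 0], [0, 0, 0], [0, 0, 0], [0, 0, 0], [0, 0, 0]], jaw=[0.8, 0.9, 1, 1, 1, 1, 1])

```text
time: 10.18
tool_pos: [0.6171, 0.1302, 0.1663]
tool_rot: [-3.137, 0.002, 1.195]
contact_force: [1.1, 0.5, 0.5]
opening: 0.091
grip_force: 0.0
```

>>> apply_moves(delta_pos=[[-0.1, -0.1, 0.1], [-0.2, -0.15, 0.2], [-0.25, -0.21, 0.3], [-0.25, -0.21, 0.35], [-0.25, -0.21, 0.35], [-0.25, -0.21, 0.35], [-0.25, -0.21, 0.35], [-0.25, -0.21, 0.35]], dr=[[0, 0, 0.68], [0, 0, 0.68], [0, 0, 0.68], [0, 0, 0.68], [0, 0, 0.68], [0, 0, 0.68], [0, 0, 0.68], [0, 0, 0.68]], jaw=[1, 1, 1, 1, 1, 1, 1, 1])

```text
time: 10.85
tool_pos: [0.5183, 0.0465, 0.3063]
tool_rot: [-3.14, -0.0, 1.535]
contact_force: [0.3, -0.3, -0.2]
opening: 0.0921
grip_force: 0.0
```

```bash
python3 - <<'E'
from h import *
im,c,s=grab("wrist","w4"); print(s["tool_pos"],s["tool_rot"],s["time"])
top,ct,_=grab("top","t4")
u,v=proj(c,(.6176,.1295,.08)).astype(int); print(u,v)
cv2.imwrite("pics/c4.png",cv2.resize(im[max(v-60,0):v+60,u-75:u+75],None,fx=4,fy=4,interpolation=cv2.INTER_CUBIC))
E
```

```text
[0.5182611  0.04651334 0.30626643] [-3.14043482e+00 -1.40388791e-04  1.53454666e+00] 10.85
430 110
```

View pics/c4.png

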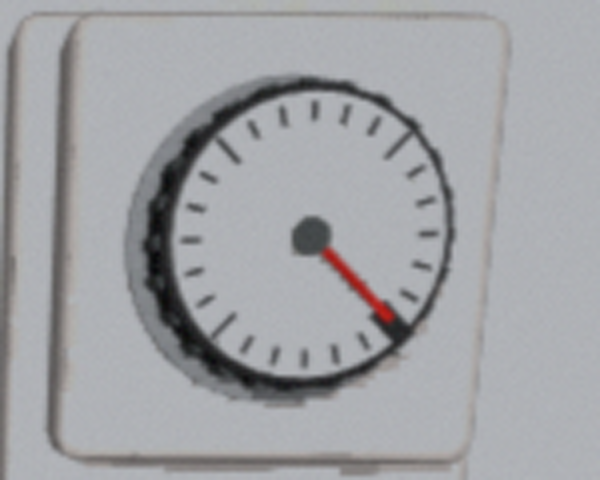

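The crop shows the pointer tip at (390,317) in line with the bold mark at (398,326), so the dial reads zero. Next I'll locate the cheeses.

```bash
cat > ch.py <<'E'
from h import *
np.set_printoptions(precision=4,suppress=True)
def cheeses(im,c,z,lo,hi):
    # bright low-saturation discs whose top lies at height z inside world box lo..hi
    hsv=cv2.cvtColor(im,cv2.COLOR_BGR2HSV)
    m=((hsv[:,:,1]<60)&(hsv[:,:,2]>95)).astype(np.uint8)
    n,l,st,ce=cv2.connectedComponentsWithStats(m)
    out=[]
    for i in range(1,n):
        if 60<st[i,4]<9000:
            p=cast(c,ce[i],z)[0]
            if lo[0]<p[0]<hi[0] and lo[1]<p[1]<hi[1]: out.append((p,st[i,4],ce[i]))
    return out
E
python3 - <<'E'
from ch import *
im=cv2.imread("pics/t4.png"); hsv=cv2.cvtColor(im,cv2.COLOR_BGR2HSV); print(hsv[222,204],hsv[253,205],hsv[222,175],hsv[150,300])
for o in cheeses(im,cam("top"),.047,(.36,.24),(.64,.43)): print(o)
cv2.imwrite("pics/t4c.png",cv2.resize(im[190:330,140:240],None,fx=4,fy=4))
E
```

```text
[ 60   2 148] [120   2 150] [ 12 152 131] [ 90   3 150]
(array([0.5846, 0.2967]), np.int32(301), array([203.0133, 222.887 ]))
(array([0.5106, 0.2925]), np.int32(313), array([204.3482, 254.7157]))
(array([0.4225, 0.383 ]), np.int32(394), array([163.8579, 293.6954]))
```

View pics/t4c.png

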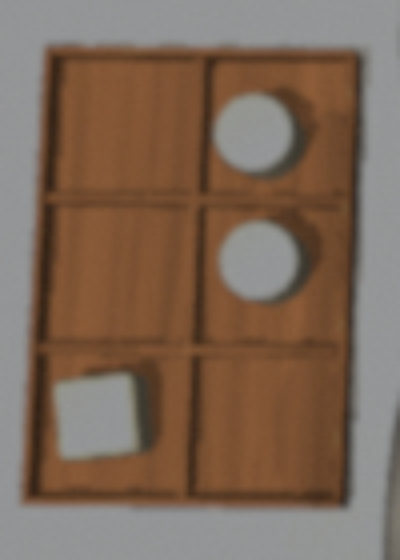

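The crop shows round cheeses at crop positions (255,133) and (260,262), which is world (0.585,0.296) and (0.511,0.292), and the square cheese untouched at (98,415).

>>> apply_moves(delta_pos=[[0.1675, 0.625, -0.25], [0.1675, 0.625, -0.25], [0.1675, 0.625, -0.25], [0.1675, 0.625, -0.25], [0.1675, 0.625, -0.25], [0.1675, 0.625, -0.25], [0.1675, 0.625, -0.25], [0.1675, 0.625, -0.25]], dr=[[0, 0, 1], [0, 0, 1], [0, 0, 1], [0, 0, 1], [0, 0, 1], [0, 0, 1], [0, 0, 1], [0, 0, 1]], jaw=[1, 1, 1, 1, 1, 1, 1, 1])

```text
time: 11.62
tool_pos: [0.5838, 0.3015, 0.2011]
tool_rot: [-3.134, -0.002, 2.04]
contact_force: [0.3, -0.2, -0.4]
opening: 0.0918
grip_force: 0.0
```

>>> apply_moves(delta_pos=[[0, 0, 0], [0, 0, 0], [0, 0, 0], [0, 0, 0], [0, 0, 0]], dr=[[0, 0, 1], [0, 0, 1], [0, 0, 1], [0, 0, 1], [0, 0, 1]], jaw=[0.75, 0.75, 0.75, 0.75, 0.75])

```text
time: 12.03
tool_pos: [0.585, 0.2962, 0.2056]
tool_rot: [-3.139, -0.001, 2.54]
contact_force: [0.6, 0.7, 0.2]
opening: 0.0694
grip_force: 0.0
```

>>> apply_moves(delta_pos=[[0, 0, 0], [0, 0, 0], [0, 0, 0], [0, 0, 0], [0, 0, 0]], dr=[[0, 0, 1], [0, 0, 1], [0, 0, 1], [0, 0, 1], [0, 0, 1]], jaw=[0.75, 0.75, 0.75, 0.75, 0.75])

```text
time: 12.45
tool_pos: [0.5852, 0.2962, 0.2062]
tool_rot: [-3.141, -0.001, 3.036]
contact_force: [0.4, 0.0, -0.7]
opening: 0.0691
grip_force: 0.0
```

>>> apply_moves(delta_pos=[[0, 0, 0], [0, 0, 0], [0, 0, 0]], dr=[[0, 0, 0.21], [0, 0, 0.21], [0, 0, 0.21]], jaw=[0.75, 0.75, 0.75])

```text
time: 12.7
tool_pos: [0.5853, 0.2963, 0.2067]
tool_rot: [-3.141, -0.001, 3.133]
contact_force: [0.3, -0.6, 0.2]
opening: 0.0692
grip_force: 0.0
```

```bash
python3 - <<'E'
from ch import *
im,c,s=grab("wrist","w5"); print(s["tool_pos"],s["tool_rot"],s["opening"])
for o in cheeses(im,c,.047,(.36,.24),(.64,.43)): print(o)
print(proj(c,(.585,.296,.047)),proj(c,(.511,.292,.047)))
E
```

```text
[0.5853 0.2963 0.2067] [-3.1413 -0.0009  3.1328] 0.06922236127014163
(array([0.4385, 0.3813]), np.int32(1880), array([442.7543,  14.2176]))
(array([0.5106, 0.2911]), np.int32(3051), array([312.2232, 124.7103]))
(array([0.5827, 0.2951]), np.int32(2723), array([318.5806, 221.8887]))
[319.8144 224.8196] [313.5106 125.3158]
```

View pics/w5.png

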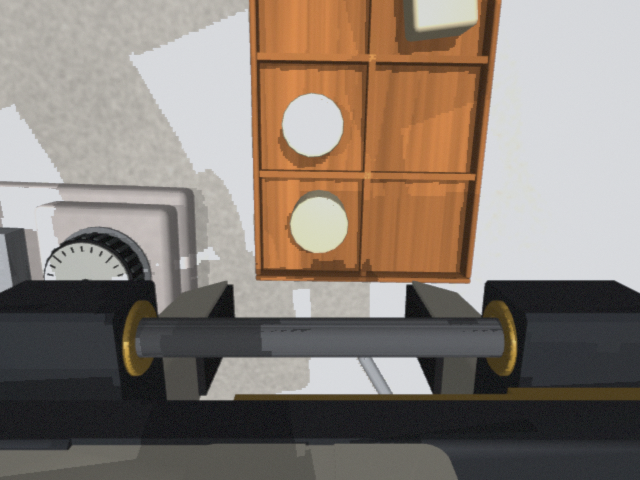

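The wrist view shows cheese A at (319,222) and cheese B at (312,125), matching the top-camera positions within 2 mm.

>>> apply_moves(delta_pos=[[-0.003, -0.003, -0.1], [-0.003, -0.003, -0.2], [-0.003, -0.003, -0.3], [-0.003, -0.003, -0.38], [-0.003, -0.003, -0.42], [-0.003, -0.003, -0.445], [-0.003, -0.003, -0.445], [-0.003, -0.003, -0.445]], dr=[[0, 0, 0], [0, 0, 0], [0, 0, 0], [0, 0, 0], [0, 0, 0], [0, 0, 0], [0, 0, 0], [0, 0, 0]], jaw=[0.75, 0.75, 0.75, 0.75, 0.75, 0.75, 0.75, 0.75])

```text
time: 13.42
tool_pos: [0.5847, 0.2954, 0.0297]
tool_rot: [3.141, 0.001, 3.138]
contact_force: [0.6, -0.4, 0.6]
opening: 0.0689
grip_force: 0.0
```

>>> apply_moves(delta_pos=[[0, 0, 0], [0, 0, 0], [0, 0, 0], [0, 0, 0], [0, 0, 0], [0, 0, 0]], dr=[[0, 0, 0], [0, 0, 0], [0, 0, 0], [0, 0, 0], [0, 0, 0], [0, 0, 0]], jaw=[0.6, 0.5, 0.4, 0.35, 0.35, 0.35], force=15)

```text
time: 13.92
tool_pos: [0.5847, 0.2954, 0.0302]
tool_rot: [3.141, 0.002, 3.14]
contact_force: [-1.0, 0.4, 5.4]
opening: 0.0454
grip_force: 15.0
```

>>> apply_moves(delta_pos=[[0, 0, 0.06], [0, 0, 0.14], [0, 0, 0.22], [0, 0, 0.3], [0, 0, 0.3], [0, 0, 0.3]], dr=[[0, 0, 0], [0, 0, 0], [0, 0, 0], [0, 0, 0], [0, 0, 0], [0, 0, 0]], jaw=[0.35, 0.35, 0.35, 0.35, 0.35, 0.35])

```text
time: 14.42
tool_pos: [0.5852, 0.2956, 0.1512]
tool_rot: [3.14, 0.004, 3.14]
contact_force: [0.5, -0.2, -1.6]
opening: 0.0453
grip_force: 15.0
```

>>> apply_moves(delta_pos=[[0.008, -0.09, 0], [0.016, -0.19, 0], [0.024, -0.29, 0], [0.032, -0.39, 0], [0.04, -0.49, 0], [0.048, -0.59, 0], [0.056, -0.69, 0], [0.061, -0.751, 0]], dr=[[0, 0, 0], [0, 0, 0], [0, 0, 0], [0, 0, 0], [0, 0, 0], [0, 0, 0], [0, 0, 0], [0, 0, 0]], jaw=[0.35, 0.35, 0.35, 0.35, 0.35, 0.35, 0.35, 0.35])

```text
time: 15.08
tool_pos: [0.6075, -0.0091, 0.147]
tool_rot: [-3.141, -0.004, 3.138]
contact_force: [0.4, 0.1, -0.2]
opening: 0.0451
grip_force: 15.0
```

>>> apply_moves(delta_pos=[[0, 0, 0], [0, 0, 0], [0, 0, 0]], dr=[[0, 0, 0], [0, 0, 0], [0, 0, 0]], jaw=[0.35, 0.35, 0.35])

```text
time: 15.33
tool_pos: [0.6078, -0.0046, 0.1477]
tool_rot: [3.141, -0.003, 3.14]
contact_force: [0.4, 0.6, -0.8]
opening: 0.0453
grip_force: 15.0
```

```bash
python3 - <<'E'
from ch import *
im,c,s=grab("wrist","w6"); print(s["tool_pos"],s["tool_rot"],s["opening"],s["contact_force"])
E
```

```text
[ 0.6078 -0.0046  0.1477] [ 3.1407 -0.0028  3.1395] 0.04531632731513244 [ 0.3771  0.607  -0.8063]
```

View pics/w6.png

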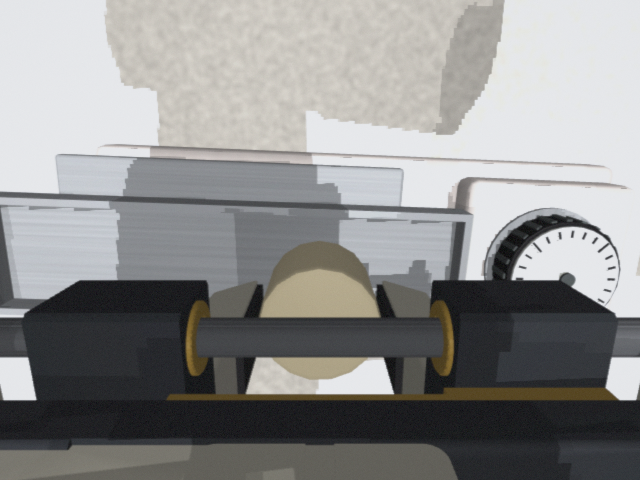

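The wrist view shows the cheese held above the tray. The tray's near rim runs from (0,195) to (470,213), and its right end is at x≈470.

```bash
python3 - <<'E'
from ch import *
s=telemetry.observe(); c=cam("wrist",s)
print(cast(c,[(5,195),(320,206),(470,212)],.0825))
E
```

```text
[[ 0.5713 -0.1722]
 [ 0.5773 -0.0042]
 [ 0.5806  0.0767]]
```

>>> apply_moves(delta_pos=[[0.008, 0, -0.04], [0.008, 0, -0.08], [0.008, 0, -0.11], [0.008, 0, -0.125], [0.008, 0, -0.132], [0.008, 0, -0.132], [0.008, 0, -0.132]], dr=[[0, 0, 0], [0, 0, 0], [0, 0, 0], [0, 0, 0], [0, 0, 0], [0, 0, 0], [0, 0, 0]], jaw=[0.35, 0.35, 0.35, 0.35, 0.35, 0.35, 0.35])

```text
time: 15.97
tool_pos: [0.6122, -0.0046, 0.0969]
tool_rot: [3.142, 0.001, 3.141]
contact_force: [0.7, -0.5, -0.8]
opening: 0.0452
grip_force: 15.0
```

>>> apply_moves(delta_pos=[[0, 0, -0.003], [0, 0, -0.006], [0, 0, -0.006], [0, 0, -0.006]], dr=[[0, 0, 0], [0, 0, 0], [0, 0, 0], [0, 0, 0]], jaw=[0.35, 0.35, 0.35, 0.35])

```text
time: 16.3
tool_pos: [0.6119, -0.0052, 0.0942]
tool_rot: [3.142, 0.0, 3.14]
contact_force: [-0.3, 0.6, -1.1]
opening: 0.0453
grip_force: 15.0
```

>>> apply_moves(delta_pos=[[0, 0, -0.003], [0, 0, -0.006], [0, 0, -0.008], [0, 0, -0.008], [0, 0, -0.008]], dr=[[0, 0, 0], [0, 0, 0], [0, 0, 0], [0, 0, 0], [0, 0, 0]], jaw=[0.35, 0.35, 0.35, 0.35, 0.35])

```text
time: 16.72
tool_pos: [0.612, -0.0053, 0.0908]
tool_rot: [-3.142, 0.0, 3.14]
contact_force: [0.3, -0.3, 1.7]
opening: 0.0453
grip_force: 15.0
```

>>> apply_moves(delta_pos=[[0, 0, 0], [0, 0, 0], [0, 0, 0], [0, 0, 0.02], [0, 0, 0.06], [0, 0, 0.15], [0, 0, 0.25], [0, 0, 0.3]], dr=[[0, 0, 0], [0, 0, 0], [0, 0, 0], [0, 0, 0], [0, 0, 0], [0, 0, 0], [0, 0, 0], [0, 0, 0]], jaw=[0.55, 0.65, 0.7, 0.7, 0.7, 0.7, 0.7, 0.7])

```text
time: 17.38
tool_pos: [0.6132, -0.0053, 0.2162]
tool_rot: [-3.141, 0.006, 3.14]
contact_force: [1.1, 0.5, 0.4]
opening: 0.0644
grip_force: 0.0
```

>>> apply_moves(delta_pos=[[-0.03, 0.09, 0], [-0.06, 0.19, 0], [-0.09, 0.29, 0], [-0.12, 0.39, 0], [-0.15, 0.49, 0], [-0.18, 0.59, 0], [-0.22, 0.69, 0], [-0.25, 0.74, 0]], dr=[[0, 0, 0], [0, 0, 0], [0, 0, 0], [0, 0, 0], [0, 0, 0], [0, 0, 0], [0, 0, 0], [0, 0, 0]], jaw=[0.75, 0.75, 0.75, 0.75, 0.75, 0.75, 0.75, 0.75])

```text
time: 18.05
tool_pos: [0.5103, 0.2946, 0.2114]
tool_rot: [3.14, 0.0, -3.141]
contact_force: [0.3, -0.2, 0.6]
opening: 0.0689
grip_force: 0.0
```

>>> apply_moves(delta_pos=[[0, 0, 0], [0, 0, 0], [0, 0, 0]], dr=[[0, 0, 0], [0, 0, 0], [0, 0, 0]], jaw=[0.75, 0.75, 0.75])

```text
time: 18.3
tool_pos: [0.5121, 0.2904, 0.2112]
tool_rot: [-3.141, 0.001, 3.14]
contact_force: [-0.0, -0.2, -0.1]
opening: 0.0689
grip_force: 0.0
```

```bash
python3 - <<'E'
from ch import *
im,c,s=grab("wrist","w7"); print(s["tool_pos"],s["tool_rot"],s["opening"])
for o in cheeses(im,c,.047,(.36,.24),(.64,.43)): print(o)
im,c,_=grab("top","t7")
for o in cheeses(im,c,.047,(.36,.24),(.64,.43)): print("top",o)
cv2.imwrite("pics/t7c.png",cv2.resize(im[170:330,140:400],None,fx=3,fy=3,interpolation=cv2.INTER_CUBIC))
E
```

```text
[0.5121 0.2904 0.2112] [-3.1414  0.0006  3.14  ] 0.06894989355720346
(array([0.4233, 0.3806]), np.int32(3722), array([443.7869, 104.2544]))
(array([0.5085, 0.291 ]), np.int32(2645), array([320.913 , 219.1664]))
(array([0.6135, 0.3317]), np.int32(3762), array([369.2366, 341.4825]))
top (array([0.6288, 0.4081]), np.int32(375), array([155.1493, 204.5787]))
top (array([0.561 , 0.3319]), np.int32(311), array([187.5273, 233.1415]))
top (array([0.5249, 0.3615]), np.int32(150), array([174.3133, 248.8733]))
top (array([0.4064, 0.3332]), np.int32(396), array([185.6843, 300.5328]))
```

View pics/t7c.png

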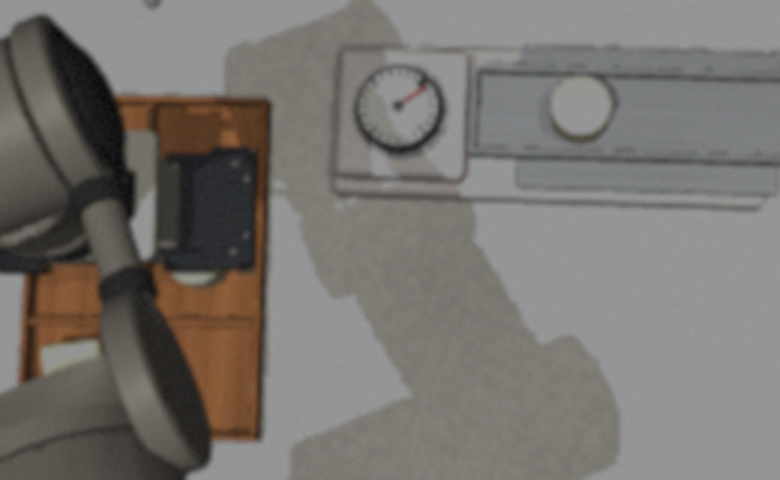

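The crop shows cheese A standing in the tray at (580,107), with the pointer advanced clockwise. Cheese B hasn't moved.

>>> apply_moves(delta_pos=[[-0.005, 0, -0.1], [-0.005, 0, -0.2], [-0.005, 0, -0.3], [-0.005, 0, -0.38], [-0.005, 0, -0.42], [-0.005, 0, -0.453], [-0.005, 0, -0.453], [-0.005, 0, -0.453]], dr=[[0, 0, 0], [0, 0, 0], [0, 0, 0], [0, 0, 0], [0, 0, 0], [0, 0, 0], [0, 0, 0], [0, 0, 0]], jaw=[0.75, 0.75, 0.75, 0.75, 0.75, 0.75, 0.75, 0.75])

```text
time: 19.07
tool_pos: [0.5103, 0.2897, 0.0292]
tool_rot: [-3.141, -0.001, 3.138]
contact_force: [0.7, -0.3, -0.3]
opening: 0.0684
grip_force: 0.0
```

>>> apply_moves(delta_pos=[[0, 0, 0], [0, 0, 0], [0, 0, 0], [0, 0, 0], [0, 0, 0], [0, 0, 0]], dr=[[0, 0, 0], [0, 0, 0], [0, 0, 0], [0, 0, 0], [0, 0, 0], [0, 0, 0]], jaw=[0.6, 0.5, 0.4, 0.35, 0.35, 0.35], force=15)

```text
time: 19.57
tool_pos: [0.5103, 0.2911, 0.0304]
tool_rot: [3.141, 0.002, 3.14]
contact_force: [-0.9, -0.2, 5.5]
opening: 0.0456
grip_force: 15.0
```

>>> apply_moves(delta_pos=[[0, 0, 0.06], [0, 0, 0.14], [0, 0, 0.22], [0, 0, 0.3], [0, 0, 0.35], [0, 0, 0.35]], dr=[[0, 0, 0], [0, 0, 0], [0, 0, 0], [0, 0, 0], [0, 0, 0], [0, 0, 0]], jaw=[0.35, 0.35, 0.35, 0.35, 0.35, 0.35])

```text
time: 20.07
tool_pos: [0.5119, 0.2918, 0.1746]
tool_rot: [3.138, 0.008, 3.14]
contact_force: [-0.9, 0.4, -1.1]
opening: 0.0454
grip_force: 15.0
```

>>> apply_moves(delta_pos=[[0.024, -0.1, 0], [0.048, -0.2, 0], [0.072, -0.3, 0], [0.096, -0.4, 0], [0.12, -0.5, 0], [0.144, -0.6, 0], [0.168, -0.7, 0], [0.192, -0.8, 0]], dr=[[0, 0, 0], [0, 0, 0], [0, 0, 0], [0, 0, 0], [0, 0, 0], [0, 0, 0], [0, 0, 0], [0, 0, 0]], jaw=[0.35, 0.35, 0.35, 0.35, 0.35, 0.35, 0.35, 0.35])

```text
time: 20.73
tool_pos: [0.5861, -0.031, 0.1683]
tool_rot: [3.141, -0.002, 3.14]
contact_force: [1.0, 0.4, -1.0]
opening: 0.0453
grip_force: 15.0
```

>>> apply_moves(delta_pos=[[0.024, -0.1, 0], [0.048, -0.214, 0], [0.048, -0.214, 0], [0.048, -0.214, 0], [0.048, -0.214, 0]], dr=[[0, 0, 0], [0, 0, 0], [0, 0, 0], [0, 0, 0], [0, 0, 0]], jaw=[0.35, 0.35, 0.35, 0.35, 0.35])

```text
time: 21.15
tool_pos: [0.6051, -0.1144, 0.1682]
tool_rot: [3.14, -0.002, 3.139]
contact_force: [-0.2, 0.7, -1.4]
opening: 0.0449
grip_force: 15.0
```

```bash
python3 - <<'E'
from ch import *
im,c,s=grab("wrist","w8"); print(s["tool_pos"],s["opening"])
g=cv2.cvtColor(im,cv2.COLOR_BGR2GRAY)
print([tuple(proj(c,(x,-.115,.082)).round(0)) for x in (.573,.577)])
print(g[150:240:2,318])
E
```

```text
[ 0.6051 -0.1144  0.1682] 0.04487852584645921
[(np.float64(319.0), np.float64(198.0)), (np.float64(319.0), np.float64(205.0))]
[140 175 187 200 169 121 145 147 148 149 147 146 145 145 145 144 144 147
 145 146 147 144 139  79  75 141 146 143 123 124 120 120 123 121 121 123
 120 121 125 122 120 124 120 119 121]
```

>>> apply_moves(delta_pos=[[0.004, 0, -0.06], [0.004, 0, -0.12], [0.004, 0, -0.16], [0.004, 0, -0.18], [0.004, 0, -0.19], [0.004, 0, -0.193], [0.004, 0, -0.196], [0.004, 0, -0.196]], dr=[[0, 0, 0], [0, 0, 0], [0, 0, 0], [0, 0, 0], [0, 0, 0], [0, 0, 0], [0, 0, 0], [0, 0, 0]], jaw=[0.35, 0.35, 0.35, 0.35, 0.35, 0.35, 0.35, 0.35])

```text
time: 21.87
tool_pos: [0.608, -0.1146, 0.0921]
tool_rot: [-3.141, 0.002, 3.14]
contact_force: [-0.2, 0.4, -0.7]
opening: 0.0448
grip_force: 15.0
```

>>> apply_moves(delta_pos=[[0, 0, 0], [0, 0, 0], [0, 0, 0]], dr=[[0, 0, 0], [0, 0, 0], [0, 0, 0]], jaw=[0.35, 0.35, 0.35])

```text
time: 22.12
tool_pos: [0.6077, -0.1149, 0.0917]
tool_rot: [-3.141, 0.001, 3.14]
contact_force: [1.2, -0.9, -1.6]
opening: 0.0453
grip_force: 15.0
```

>>> apply_moves(delta_pos=[[0, 0, -0.003], [0, 0, -0.006], [0, 0, -0.007], [0, 0, -0.007], [0, 0, -0.007]], dr=[[0, 0, 0], [0, 0, 0], [0, 0, 0], [0, 0, 0], [0, 0, 0]], jaw=[0.35, 0.35, 0.35, 0.35, 0.35])

```text
time: 22.53
tool_pos: [0.6077, -0.1149, 0.0886]
tool_rot: [-3.141, 0.001, 3.14]
contact_force: [-0.3, -0.3, 2.0]
opening: 0.0451
grip_force: 15.0
```

>>> apply_moves(delta_pos=[[0, 0, 0], [0, 0, 0], [0, 0, 0], [0, 0, 0.02], [0, 0, 0.06], [0, 0, 0.15], [0, 0, 0.25], [0, 0, 0.35]], dr=[[0, 0, 0], [0, 0, 0], [0, 0, 0], [0, 0, 0], [0, 0, 0], [0, 0, 0], [0, 0, 0], [0, 0, 0]], jaw=[0.55, 0.65, 0.7, 0.7, 0.7, 0.7, 0.7, 0.7])

```text
time: 23.2
tool_pos: [0.6069, -0.1146, 0.23]
tool_rot: [3.141, -0.001, 3.14]
contact_force: [1.5, -1.0, -0.3]
opening: 0.0642
grip_force: 0.0
```

>>> apply_moves(delta_pos=[[0, -0.1, 0], [0, -0.2, 0], [0, -0.3, 0], [0, -0.4, 0], [0, -0.4, 0], [0, -0.4, 0], [0, -0.4, 0], [0, -0.4, 0]], dr=[[0, 0, 0], [0, 0, 0], [0, 0, 0], [0, 0, 0], [0, 0, 0], [0, 0, 0], [0, 0, 0], [0, 0, 0]], jaw=[0.75, 0.75, 0.75, 0.75, 0.75, 0.75, 0.75, 0.75])

```text
time: 23.87
tool_pos: [0.6076, -0.2734, 0.2287]
tool_rot: [3.141, 0.0, 3.141]
contact_force: [-0.1, 0.6, 0.6]
opening: 0.0688
grip_force: 0.0
```

>>> apply_moves(delta_pos=[[0, 0, 0], [0, 0, 0], [0, 0, 0], [0, 0, 0], [0, 0, 0], [0, 0, 0], [0, 0, 0], [0, 0, 0]], dr=[[0, 0, 0], [0, 0, 0], [0, 0, 0], [0, 0, 0], [0, 0, 0], [0, 0, 0], [0, 0, 0], [0, 0, 0]], jaw=[0.75, 0.75, 0.75, 0.75, 0.75, 0.75, 0.75, 0.75])

```text
time: 24.53
tool_pos: [0.6074, -0.2748, 0.2283]
tool_rot: [3.141, -0.0, 3.14]
contact_force: [-0.1, -0.1, -0.7]
opening: 0.069
grip_force: 0.0
```

```bash
python3 - <<'E'
from ch import *
print(telemetry.observe()["tool_pos"])
im,c,_=grab("top","t9"); s,_,_=grab("side")
a=cv2.resize(im[170:330,140:420],None,fx=2,fy=2); b=cv2.resize(s[150:310,160:440],None,fx=2,fy=2)
cv2.imwrite("pics/c9.png",np.hstack([a,b])[:, :]if 0 else np.vstack([a,b])[:600])
hsv=cv2.cvtColor(im,cv2.COLOR_BGR2HSV)
m=((hsv[:,:,1]<60)&(hsv[:,:,2]>120)).astype(np.uint8)
n,l,st,ce=cv2.connectedComponentsWithStats(m)
for i in range(1,n):
    if 150<st[i,4]<900: print(st[i,4],ce[i],cast(c,ce[i],.108))
E
```

```text
[ 0.6074 -0.2748  0.2283]
402 [518.0547 215.1567] [[ 0.5845 -0.4134]]
379 [362.2058 245.4591] [[ 0.5208 -0.0664]]
386 [163.6477 293.6813] [[0.4207 0.3654]]
257 [228.1712 466.5759] [[0.0595 0.2226]]
```

View pics/c9.png

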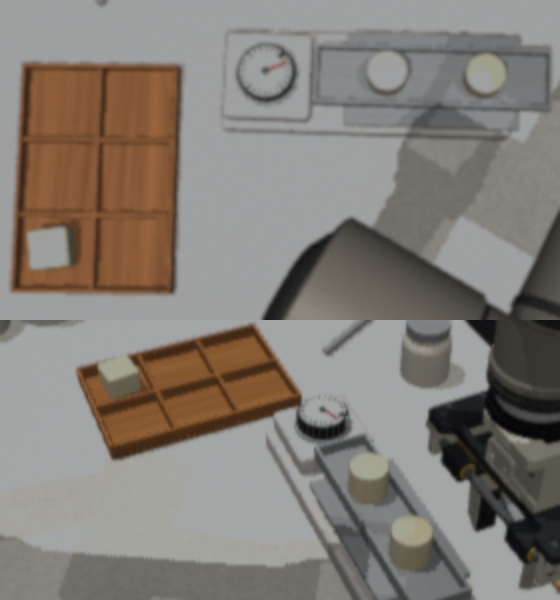

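The picture shows both cheeses upright in the tray, at (387,71) and (485,74) in the top half. The square cheese is still in the crate and no other round ones remain. The batch has stood untouched for well over a second, so I'm moving cheese B to the board.

```bash
python3 - <<'E'
from ch import *
c=cam("top"); print(cast(c,[(333.5,205.5),(382.5,207)],.107))
im=cv2.imread("pics/t9.png"); 
E
```

```text
[[ 0.6107 -0.0045]
 [ 0.6062 -0.1131]]
```

>>> apply_moves(delta_pos=[[0, 0.1, 0], [0, 0.2, 0], [0, 0.3, 0], [0, 0.4, 0], [0, 0.4, 0], [0, 0.4, 0], [0, 0.4, 0]], dr=[[0, 0, 0], [0, 0, 0], [0, 0, 0], [0, 0, 0], [0, 0, 0], [0, 0, 0], [0, 0, 0]], jaw=[0.75, 0.75, 0.75, 0.75, 0.75, 0.75, 0.75])

```text
time: 25.22
tool_pos: [0.6076, -0.115, 0.2285]
tool_rot: [-3.141, 0.0, 3.14]
contact_force: [0.2, -0.3, -0.1]
opening: 0.0692
grip_force: 0.0
```

```bash
python3 - <<'E'
from ch import *
im,c,s=grab("wrist","w10"); print(s["tool_pos"],proj(c,(.6077,-.115,.108)),proj(c,(.612,-.005,.108)))
hsv=cv2.cvtColor(im,cv2.COLOR_BGR2HSV); print(hsv[190:215:6,318])
for lo in (20,30,40):
    m=((hsv[:,:,1]>lo)&(hsv[:,:,2]>120)&(hsv[:,:,0]>15)&(hsv[:,:,0]<40)).astype(np.uint8)
    n,l,st,ce=cv2.connectedComponentsWithStats(m)
    print(lo,[(int(st[i,4]),ce[i].round(0),st[i,:4],cast(c,ce[i],.108)) for i in range(1,n) if st[i,4]>800])
E
```

```text
[ 0.6076 -0.115   0.2285] [320.367  237.0984] [481.1013 243.133 ]
[[110  12 133]
 [ 30   5 102]
 [ 20  53  96]
 [ 24  54 156]
 [ 22  53 159]]
20 [(41868, array([ 83., 143.]), array([  0,   0, 177, 274], dtype=int32), array([[ 0.545 , -0.2683]])), (3172, array([319., 237.]), array([287, 205,  65,  64], dtype=int32), array([[ 0.6074, -0.1157]])), (3248, array([478., 242.]), array([446, 208,  66,  66], dtype=int32), array([[ 0.6113, -0.0069]])), (1322, array([292., 383.]), array([244, 366,  97,  29], dtype=int32), array([[ 0.7204, -0.1365]]))]
30 [(41851, array([ 83., 143.]), array([  0,   0, 173, 273], dtype=int32), array([[ 0.5449, -0.2683]])), (3166, array([319., 237.]), array([287, 205,  65,  63], dtype=int32), array([[ 0.6073, -0.1157]])), (2837, array([480., 245.]), array([446, 209,  65,  65], dtype=int32), array([[ 0.6132, -0.006 ]])), (1298, array([292., 383.]), array([245, 370,  96,  25], dtype=int32), array([[ 0.7204, -0.1361]]))]
40 [(41841, array([ 83., 143.]), array([  0,   0, 173, 273], dtype=int32), array([[ 0.5449, -0.2683]])), (3162, array([319., 237.]), array([287, 205,  65,  63], dtype=int32), array([[ 0.6073, -0.1157]])), (984, array([480., 255.]), array([446, 210,  65,  64], dtype=int32), array([[ 0.6207, -0.0047]])), (1290, array([292., 383.]), array([245, 370,  96,  25], dtype=int32), array([[ 0.7204, -0.136 ]]))]
```

>>> apply_moves(delta_pos=[[0, 0, -0.1], [0, 0, -0.2], [0, 0, -0.28], [0, 0, -0.33], [0, 0, -0.349], [0, 0, -0.349], [0, 0, -0.349]], dr=[[0, 0, 0], [0, 0, 0], [0, 0, 0], [0, 0, 0], [0, 0, 0], [0, 0, 0], [0, 0, 0]], jaw=[0.75, 0.75, 0.75, 0.75, 0.75, 0.75, 0.75])

```text
time: 25.85
tool_pos: [0.6081, -0.116, 0.0895]
tool_rot: [-3.141, 0.001, 3.138]
contact_force: [-0.0, 0.6, 1.0]
opening: 0.069
grip_force: 0.0
```

>>> apply_moves(delta_pos=[[0, 0, 0], [0, 0, 0], [0, 0, 0], [0, 0, 0], [0, 0, 0], [0, 0, 0]], dr=[[0, 0, 0], [0, 0, 0], [0, 0, 0], [0, 0, 0], [0, 0, 0], [0, 0, 0]], jaw=[0.6, 0.5, 0.4, 0.35, 0.35, 0.35], force=15)

```text
time: 26.35
tool_pos: [0.6078, -0.1148, 0.0893]
tool_rot: [-3.141, 0.001, 3.14]
contact_force: [1.0, 0.1, -0.2]
opening: 0.0451
grip_force: 15.0
```

>>> apply_moves(delta_pos=[[0, 0, 0.05], [0, 0, 0.1], [0, 0, 0.16], [0, 0, 0.2], [0, 0, 0.2], [0, 0, 0.2]], dr=[[0, 0, 0], [0, 0, 0], [0, 0, 0], [0, 0, 0], [0, 0, 0], [0, 0, 0]], jaw=[0.35, 0.35, 0.35, 0.35, 0.35, 0.35])

```text
time: 26.85
tool_pos: [0.6076, -0.1147, 0.169]
tool_rot: [-3.141, 0.001, 3.14]
contact_force: [-1.2, -0.2, -2.0]
opening: 0.0453
grip_force: 15.0
```

>>> apply_moves(delta_pos=[[-0.005, -0.09, 0], [-0.01, -0.18, 0], [-0.015, -0.27, 0], [-0.019, -0.36, 0], [-0.019, -0.45, 0], [-0.019, -0.54, 0], [-0.019, -0.62, 0], [-0.019, -0.65, 0]], dr=[[0, 0, 0], [0, 0, 0], [0, 0, 0], [0, 0, 0], [0, 0, 0], [0, 0, 0], [0, 0, 0], [0, 0, 0]], jaw=[0.35, 0.35, 0.35, 0.35, 0.35, 0.35, 0.35, 0.35])

```text
time: 27.52
tool_pos: [0.5979, -0.3791, 0.1655]
tool_rot: [3.141, -0.003, 3.136]
contact_force: [-0.7, 0.6, -0.9]
opening: 0.045
grip_force: 15.0
```

>>> apply_moves(delta_pos=[[0, 0, 0], [0, 0, -0.08], [0, 0, -0.16], [0, 0, -0.23], [0, 0, -0.28], [0, 0, -0.302], [0, 0, -0.302], [0, 0, -0.302]], dr=[[0, 0, 0], [0, 0, 0], [0, 0, 0], [0, 0, 0], [0, 0, 0], [0, 0, 0], [0, 0, 0], [0, 0, 0]], jaw=[0.35, 0.35, 0.35, 0.35, 0.35, 0.35, 0.35, 0.35])

```text
time: 28.18
tool_pos: [0.5996, -0.3733, 0.0468]
tool_rot: [3.14, -0.002, 3.141]
contact_force: [0.6, 0.5, -0.3]
opening: 0.0449
grip_force: 15.0
```

>>> apply_moves(delta_pos=[[0, 0, -0.003], [0, 0, -0.005], [0, 0, -0.005], [0, 0, -0.005]], dr=[[0, 0, 0], [0, 0, 0], [0, 0, 0], [0, 0, 0]], jaw=[0.35, 0.35, 0.35, 0.35])

```text
time: 28.52
tool_pos: [0.5999, -0.3747, 0.0462]
tool_rot: [-3.142, 0.0, 3.14]
contact_force: [0.1, -0.7, -0.4]
opening: 0.0453
grip_force: 15.0
```

>>> apply_moves(delta_pos=[[0, 0, -0.002], [0, 0, -0.004], [0, 0, -0.004], [0, 0, -0.004]], dr=[[0, 0, 0], [0, 0, 0], [0, 0, 0], [0, 0, 0]], jaw=[0.35, 0.35, 0.35, 0.35])

```text
time: 28.85
tool_pos: [0.5998, -0.3748, 0.0443]
tool_rot: [3.141, -0.0, 3.14]
contact_force: [-0.0, 0.9, -1.8]
opening: 0.0454
grip_force: 15.0
```

>>> apply_moves(delta_pos=[[0, 0, -0.002], [0, 0, -0.004], [0, 0, -0.004], [0, 0, -0.004]], dr=[[0, 0, 0], [0, 0, 0], [0, 0, 0], [0, 0, 0]], jaw=[0.35, 0.35, 0.35, 0.35])

```text
time: 29.18
tool_pos: [0.6001, -0.3749, 0.0436]
tool_rot: [-3.141, 0.001, 3.14]
contact_force: [-1.2, 0.9, 5.6]
opening: 0.045
grip_force: 15.0
```

Contact; releasing and returning above cheese A.

>>> apply_moves(delta_pos=[[0, 0, 0.002], [0, 0, 0.002], [0, 0, 0.002], [0, 0, 0.02], [0, 0, 0.08], [0, 0, 0.18], [0, 0, 0.28], [0, 0, 0.38]], dr=[[0, 0, 0], [0, 0, 0], [0, 0, 0], [0, 0, 0], [0, 0, 0], [0, 0, 0], [0, 0, 0], [0, 0, 0]], jaw=[0.55, 0.65, 0.7, 0.7, 0.7, 0.7, 0.7, 0.7])

```text
time: 29.85
tool_pos: [0.5995, -0.3745, 0.1966]
tool_rot: [3.141, -0.0, 3.14]
contact_force: [0.1, -0.4, 0.5]
opening: 0.0641
grip_force: 0.0
```

>>> apply_moves(delta_pos=[[0.005, 0.1, 0.1], [0.01, 0.2, 0.1], [0.015, 0.3, 0.1], [0.02, 0.4, 0.1], [0.025, 0.5, 0.1], [0.028, 0.6, 0.1], [0.028, 0.7, 0.1], [0.028, 0.8, 0.1]], dr=[[0, 0, 0], [0, 0, 0], [0, 0, 0], [0, 0, 0], [0, 0, 0], [0, 0, 0], [0, 0, 0], [0, 0, 0]], jaw=[0.75, 0.75, 0.75, 0.75, 0.75, 0.75, 0.75, 0.75])

```text
time: 30.52
tool_pos: [0.6107, -0.0529, 0.2353]
tool_rot: [-3.142, 0.001, 3.14]
contact_force: [1.0, 1.0, 0.7]
opening: 0.0688
grip_force: 0.0
```

>>> apply_moves(delta_pos=[[0, 0.1, 0], [0, 0.12, 0], [0, 0.12, 0], [0, 0.12, 0]], dr=[[0, 0, 0], [0, 0, 0], [0, 0, 0], [0, 0, 0]], jaw=[0.75, 0.75, 0.75, 0.75])

```text
time: 30.85
tool_pos: [0.6111, -0.007, 0.2351]
tool_rot: [-3.141, 0.0, 3.141]
contact_force: [0.5, 0.4, -0.0]
opening: 0.0686
grip_force: 0.0
```

```bash
cat > cr.py <<'E'
from ch import *
def cream(im,c,z,lo=25):
    hsv=cv2.cvtColor(im,cv2.COLOR_BGR2HSV)
    m=((hsv[:,:,1]>lo)&(hsv[:,:,2]>120)&(hsv[:,:,0]>15)&(hsv[:,:,0]<40)).astype(np.uint8)
    n,l,st,ce=cv2.connectedComponentsWithStats(m)
    return [(int(st[i,4]),ce[i].round(0),st[i,:4],cast(c,ce[i],z)) for i in range(1,n) if st[i,4]>800]
E
python3 - <<'E'
from cr import *
im,c,s=grab("wrist","w11"); print(s["tool_pos"],proj(c,(.6115,-.005,.108)))
for lo in (10,25): print(*cream(im,c,.108,lo),sep="\n")
im,c,s=grab("top","t11"); cv2.imwrite("pics/t11.png",im)
E
```

```text
[ 0.6111 -0.007   0.2351] [323.1672 235.2092]
(10810, array([ 21., 153.]), array([  0,   0,  69, 267], dtype=int32), array([[ 0.5554, -0.2056]]))
(29746, array([303.,  57.]), array([156,   0, 312, 144], dtype=int32), array([[ 0.4962, -0.0179]]))
(3108, array([322., 236.]), array([290, 205,  65,  62], dtype=int32), array([[ 0.6119, -0.0058]]))
(3537, array([295., 301.]), array([232, 283, 130,  34], dtype=int32), array([[ 0.6603, -0.0251]]))
(809, array([265., 363.]), array([218, 357,  87,  18], dtype=int32), array([[ 0.7113, -0.0486]]))
(10773, array([ 21., 153.]), array([  0,   0,  59, 267], dtype=int32), array([[ 0.5551, -0.2057]]))
(2988, array([321., 236.]), array([290, 205,  64,  62], dtype=int32), array([[ 0.6123, -0.0063]]))
```

>>> apply_moves(delta_pos=[[0, 0.003, -0.1], [0, 0.003, -0.2], [0, 0.003, -0.28], [0, 0.003, -0.34], [0, 0.003, -0.36], [0, 0.003, -0.36], [0, 0.003, -0.36]], dr=[[0, 0, 0], [0, 0, 0], [0, 0, 0], [0, 0, 0], [0, 0, 0], [0, 0, 0], [0, 0, 0]], jaw=[0.75, 0.75, 0.75, 0.75, 0.75, 0.75, 0.75])

```text
time: 31.53
tool_pos: [0.6118, -0.0068, 0.0916]
tool_rot: [-3.141, 0.001, 3.138]
contact_force: [0.5, 0.2, 0.6]
opening: 0.0691
grip_force: 0.0
```

>>> apply_moves(delta_pos=[[0, 0, 0], [0, 0, 0], [0, 0, 0], [0, 0, 0], [0, 0, 0], [0, 0, 0]], dr=[[0, 0, 0], [0, 0, 0], [0, 0, 0], [0, 0, 0], [0, 0, 0], [0, 0, 0]], jaw=[0.6, 0.5, 0.4, 0.35, 0.35, 0.35], force=15)

```text
time: 32.03
tool_pos: [0.6114, -0.0056, 0.0913]
tool_rot: [-3.141, 0.001, 3.14]
contact_force: [1.0, -0.8, 0.3]
opening: 0.0451
grip_force: 15.0
```

>>> apply_moves(delta_pos=[[0, 0, 0.05], [0, 0, 0.1], [0, 0, 0.16], [0, 0, 0.2], [0, 0, 0.2], [0, 0, 0.2]], dr=[[0, 0, 0], [0, 0, 0], [0, 0, 0], [0, 0, 0], [0, 0, 0], [0, 0, 0]], jaw=[0.35, 0.35, 0.35, 0.35, 0.35, 0.35])

```text
time: 32.53
tool_pos: [0.6112, -0.0055, 0.171]
tool_rot: [-3.142, 0.001, 3.14]
contact_force: [-0.2, -0.7, -0.9]
opening: 0.0454
grip_force: 15.0
```

```bash
python3 - <<'E'
from cr import *
im,c,s=grab("top","t12")
hsv=cv2.cvtColor(im,cv2.COLOR_BGR2HSV)
u,v=proj(c,(.600,-.375,.064)); print(u,v)
sub=im[185:325,425:520]
h=hsv[185:325,425:520]; m=((h[:,:,1]<75)&(h[:,:,2]>120)).astype(np.uint8)
n,l,st,ce=cv2.connectedComponentsWithStats(m)
for i in range(1,n):
    if st[i,4]>100: print(st[i],ce[i]+(425,185),cast(c,ce[i]+(425,185),.064))
m=((h[:,:,1]>150)).astype(np.uint8); n,l,st,ce=cv2.connectedComponentsWithStats(m)
print([(st[i],cast(c,ce[i]+(425,185),.058)) for i in range(1,n) if st[i,4]>200])
E
```

```text
494.2740060107655 211.97116854967277
[   0    0   95  140 3696] [472.3285 255.8393] [[ 0.4993 -0.3199]]
[ 57  32  20  20 305] [491.6951 226.2098] [[ 0.567  -0.3675]]
[(array([ 33,  70,  37,  35, 880], dtype=int32), array([[ 0.465 , -0.3314]]))]
```

Cheese B now stands at (0.567,-0.368). It has been knocked about 3 cm aside, but it's still clear of the wheel by about 108 mm centre to centre. I'm placing A at (0.61,-0.285).

>>> apply_moves(delta_pos=[[0, -0.09, 0], [0, -0.18, 0], [0, -0.27, 0], [0, -0.36, 0], [0, -0.45, 0], [0, -0.54, 0], [0, -0.63, 0], [0, -0.699, 0]], dr=[[0, 0, 0], [0, 0, 0], [0, 0, 0], [0, 0, 0], [0, 0, 0], [0, 0, 0], [0, 0, 0], [0, 0, 0]], jaw=[0.35, 0.35, 0.35, 0.35, 0.35, 0.35, 0.35, 0.35])

```text
time: 33.25
tool_pos: [0.6097, -0.2878, 0.1682]
tool_rot: [3.14, -0.003, 3.138]
contact_force: [-0.3, -0.7, -0.3]
opening: 0.0452
grip_force: 15.0
```

>>> apply_moves(delta_pos=[[0, 0, 0], [0, 0, -0.08], [0, 0, -0.16], [0, 0, -0.23], [0, 0, -0.28], [0, 0, -0.31], [0, 0, -0.31], [0, 0, -0.31]], dr=[[0, 0, 0], [0, 0, 0], [0, 0, 0], [0, 0, 0], [0, 0, 0], [0, 0, 0], [0, 0, 0], [0, 0, 0]], jaw=[0.35, 0.35, 0.35, 0.35, 0.35, 0.35, 0.35, 0.35])

```text
time: 33.92
tool_pos: [0.6104, -0.2844, 0.0452]
tool_rot: [3.14, -0.002, 3.14]
contact_force: [0.3, -0.0, -0.1]
opening: 0.0451
grip_force: 15.0
```

>>> apply_moves(delta_pos=[[0, 0, -0.002], [0, 0, -0.003], [0, 0, -0.003], [0, 0, -0.003]], dr=[[0, 0, 0], [0, 0, 0], [0, 0, 0], [0, 0, 0]], jaw=[0.35, 0.35, 0.35, 0.35])

```text
time: 34.25
tool_pos: [0.6111, -0.2853, 0.0458]
tool_rot: [-3.141, 0.0, 3.14]
contact_force: [-0.4, -0.8, 0.1]
opening: 0.0451
grip_force: 15.0
```

>>> apply_moves(delta_pos=[[0, 0, -0.001], [0, 0, -0.003], [0, 0, -0.003], [0, 0, -0.003]], dr=[[0, 0, 0], [0, 0, 0], [0, 0, 0], [0, 0, 0]], jaw=[0.35, 0.35, 0.35, 0.35])

```text
time: 34.58
tool_pos: [0.611, -0.2852, 0.0443]
tool_rot: [3.141, -0.0, 3.14]
contact_force: [0.1, -0.3, -1.3]
opening: 0.045
grip_force: 15.0
```

>>> apply_moves(delta_pos=[[0, 0, -0.001], [0, 0, -0.003], [0, 0, -0.003], [0, 0, -0.003]], dr=[[0, 0, 0], [0, 0, 0], [0, 0, 0], [0, 0, 0]], jaw=[0.35, 0.35, 0.35, 0.35])

```text
time: 34.92
tool_pos: [0.611, -0.2852, 0.043]
tool_rot: [3.141, -0.0, 3.14]
contact_force: [-0.9, 0.1, -0.9]
opening: 0.0454
grip_force: 15.0
```

>>> apply_moves(delta_pos=[[0, 0, -0.001], [0, 0, -0.003], [0, 0, -0.004], [0, 0, -0.004]], dr=[[0, 0, 0], [0, 0, 0], [0, 0, 0], [0, 0, 0]], jaw=[0.35, 0.35, 0.35, 0.35])

```text
time: 35.25
tool_pos: [0.6112, -0.2853, 0.042]
tool_rot: [-3.141, 0.001, 3.14]
contact_force: [1.0, 0.0, 2.8]
opening: 0.0452
grip_force: 15.0
```

>>> apply_moves(delta_pos=[[0, 0, 0.002], [0, 0, 0.002], [0, 0, 0.002], [0, 0, 0.02], [0, 0, 0.08], [0, 0, 0.18], [0, 0, 0.28], [0, 0, 0.38]], dr=[[0, 0, 0], [0, 0, 0], [0, 0, 0], [0, 0, 0], [0, 0, 0], [0, 0, 0], [0, 0, 0], [0, 0, 0]], jaw=[0.55, 0.65, 0.7, 0.7, 0.7, 0.7, 0.7, 0.7])

```text
time: 35.92
tool_pos: [0.6107, -0.285, 0.1955]
tool_rot: [3.141, -0.0, 3.14]
contact_force: [0.9, -1.4, -0.0]
opening: 0.0641
grip_force: 0.0
```

>>> apply_moves(delta_pos=[[0.06, 0.95, 0.25], [0.06, 0.95, 0.25], [0.06, 0.95, 0.25], [0.06, 0.95, 0.25], [0.06, 0.95, 0.25], [0.06, 0.95, 0.25], [0.06, 0.95, 0.25], [0.06, 0.95, 0.25]], dr=[[0, 0, 0], [0, 0, 0], [0, 0, 0], [0, 0, 0], [0, 0, 0], [0, 0, 0], [0, 0, 0], [0, 0, 0]], jaw=[0.7, 0.7, 0.7, 0.7, 0.7, 0.7, 0.7, 0.7])

```text
time: 36.58
tool_pos: [0.631, 0.0385, 0.2795]
tool_rot: [3.142, 0.001, 3.14]
contact_force: [0.6, -0.2, -0.7]
opening: 0.0642
grip_force: 0.0
```

>>> apply_moves(delta_pos=[[0, 0.1, 0], [0, 0.1, 0], [0, 0.1, 0], [0, 0.1, 0], [0, 0.1, 0]], dr=[[0, 0, 0], [0, 0, 0], [0, 0, 0], [0, 0, 0], [0, 0, 0]], jaw=[0.7, 0.7, 0.7, 0.7, 0.7])

```text
time: 37.0
tool_pos: [0.6313, 0.0752, 0.2782]
tool_rot: [-3.141, -0.0, 3.138]
contact_force: [-0.0, 0.1, -0.6]
opening: 0.0637
grip_force: 0.0
```

```bash
python3 - <<'E'
from cr import *
im,c,s=grab("wrist","w13"); print(s["tool_pos"])
u,v=proj(c,(.6176,.1300,.08)).round().astype(int); print(u,v)
top,ct,_=grab("top","t13"); sd,_,_=grab("side","s13")
h=cv2.cvtColor(top,cv2.COLOR_BGR2HSV)[185:325,425:520]; m=((h[:,:,1]<75)&(h[:,:,2]>120)).astype(np.uint8)
n,l,st,ce=cv2.connectedComponentsWithStats(m)
for i in range(1,n):
    if 100<st[i,4]<900: print(st[i],cast(ct,ce[i]+(425,185),.064))
w=cv2.resize(im[max(v-50,0):v+50,max(u-80,0):u+80],(480,300),interpolation=cv2.INTER_CUBIC)
t=cv2.resize(top[170:330,240:520],(560,320)); 
sd=cv2.resize(sd[180:460,230:475],(245,280))
o=np.zeros((600,740,3),np.uint8); o[:280,:480]=w[10:290]; o[:280,490:735]=sd; o[280:,:560]=t
cv2.imwrite("pics/fin.png",o)
E
```

```text
[0.6313 0.0752 0.2782]
384 200
[ 20  13  20  20 311] [[ 0.6115 -0.2841]]
[ 57  31  20  21 311] [[ 0.5672 -0.3672]]
```

View pics/fin.png

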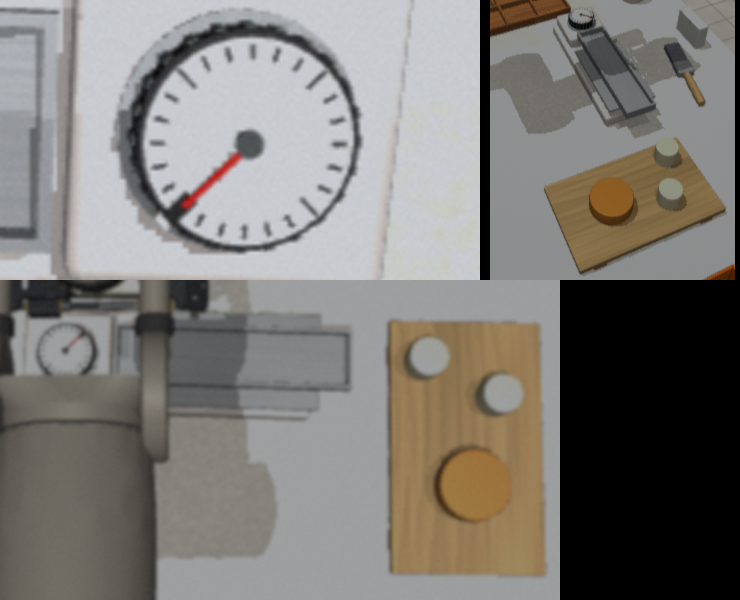

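The final picture shows the pointer on the zero mark (top left, near (180,205)), the empty tray on the platform, and both cheeses upright on the board at (428,357) and (501,393). They have air around them and the wheel is unmoved.

```bash
python3 -c "
from cell import job
print(job.hand_in())"
```

```text
the job is handed in; nothing more can be done
None
```

The job is handed in, with no verdict shown: the empty tray is on the scale reading zero, and both round cheeses were weighed together and stand apart on the board, one knocked about 3 cm on the way but still clear.

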